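# Clamp the filter housing with the torque key

### The job

Finish clamping the filter housing with the torque key from the holder; turn its four brass nuts with the key alone. The nuts by the blue and yellow dots (a and c) have already been brought half way: first bring the other two (b and d, green and red) about half way as well, then go round all four in cross order (a nut, the one opposite, then the other two) and tighten each fully home against its stop. Be gentle: the key must never show more than 0.6 N m, nor be pressed until its spring bottoms out; leave everything else alone, and at the end stand the key upright in its holder and let go.

Things in the scene. Friction and masses are not known exactly. Their poses are not given: they have to be found in the camera images.
- housing: Round stainless filter housing standing on the bench, fixed, 176 mm across; top of its cover 70 mm above the bench, with a blue-capped stub 34 mm across and 26 mm tall in the middle. Origin on the bench under its centre, z up. Four brass nuts stand on its cover, in a ring of 60 mm radius, 90 degrees apart, in the order a, b, c, d anticlockwise seen from above (a is opposite c, b opposite d).
- nut_a_axis (a point): On the axis of nut a (by the blue dot, 26 mm inward of it), level with the top of its wings, 86 mm above the bench; fixed in the housing, its axes are the housing's. The nut: a 38 mm disc 6 mm thick with a cross of four wings on it, 10 mm tall, 6 mm thick, 36 mm tip to tip. How the wings stand round the axis is not told: find it by eye or feel.
- nut_a (a joint): How far nut a has been tightened, rad: 0.34 to 0.46 at the start, grows clockwise seen from above, 0.4 is half way, 0.8 is the firm stop at which it is fully tight. It turns against about 0.2 N m of drag and stays where it is left.
- nut_b_axis (a point): On the axis of nut b (by the green dot, 26 mm inward of it), level with the top of its wings, 86 mm above the bench; fixed in the housing, its axes are the housing's. The nut: a 38 mm disc 6 mm thick with a cross of four wings on it, 10 mm tall, 6 mm thick, 36 mm tip to tip. How the wings stand round the axis is not told: find it by eye or feel.
- nut_b (a joint): How far nut b has been tightened, rad: 0 to 0.15 at the start, grows clockwise seen from above, 0.4 is half way, 0.8 is the firm stop at which it is fully tight. It turns against about 0.2 N m of drag and stays where it is left.
- nut_c_axis (a point): On the axis of nut c (by the yellow dot, 26 mm inward of it), level with the top of its wings, 86 mm above the bench; fixed in the housing, its axes are the housing's. The nut: a 38 mm disc 6 mm thick with a cross of four wings on it, 10 mm tall, 6 mm thick, 36 mm tip to tip. How the wings stand round the axis is not told: find it by eye or feel.
- nut_c (a joint): How far nut c has been tightened, rad: 0.34 to 0.46 at the start, grows clockwise seen from above, 0.4 is half way, 0.8 is the firm stop at which it is fully tight. It turns against about 0.2 N m of drag and stays where it is left.
- nut_d_axis (a point): On the axis of nut d (by the red dot, 26 mm inward of it), level with the top of its wings, 86 mm above the bench; fixed in the housing, its axes are the housing's. The nut: a 38 mm disc 6 mm thick with a cross of four wings on it, 10 mm tall, 6 mm thick, 36 mm tip to tip. How the wings stand round the axis is not told: find it by eye or feel.
- nut_d (a joint): How far nut d has been tightened, rad: 0 to 0.15 at the start, grows clockwise seen from above, 0.4 is half way, 0.8 is the firm stop at which it is fully tight. It turns against about 0.2 N m of drag and stays where it is left.
- key: Torque key, 147 mm tall, 0.21 kg, upright in the holder at the start. Origin on its axis at the prong tips (socket fully out), z up to the handle. Handle: blue paddle, 44 mm along x, 14 mm thick along y, z = 105 to 147 mm, to be pinched across its 14 mm from above. Below it a sleeve with a white scale disc (48 mm wide, z = 82 to 86 mm) and the sprung socket with its four prongs.
- key_grip (a point): Middle of the key's paddle, on its axis 126 mm above the prong tips; axes as the key's.
- key_twist (a joint): Torque shown by the key, rad of twist between paddle and sleeve: 1.5 N m per rad, positive when the paddle is turned clockwise under load. The red pointer over the white disc shows it. About 0.13 while a nut turns, rising at the stop; above 0.4 (0.6 N m, the red mark) the nut is over-tightened.
- key_socket (a joint): How far the sprung socket (36 mm wide) is pushed up into the key, m: 0 fully out to 0.014; the spring pushes 2 N at 0 and 250 N/m more. Four prongs, 15 mm long, 4 mm wide, 11 to 17 mm from the axis, on the diagonals of the key's x and y. They fit between a nut's wings with 19 degrees of play either way; resting on the wings, they drop in as the key turns (52 degrees at most).
- holder: White fixed holder for the key: square cup 68 mm outside, 44 mm inside, rim 45 mm above the bench, on a 100 mm foot. Origin on the bench under its centre, z up.
- holder_floor (a point): Centre of the holder's inner floor, 12 mm above the bench, on which the prongs stand.
- flask_clear: Bystander: clear conical flask, 74 mm wide, 100 mm tall; origin in the centre of its underside. Leave it alone.
- flask_red: Bystander: red conical flask, 74 mm wide, 100 mm tall; origin in the centre of its underside. Leave it alone.
- amber_bottle: Bystander: amber bottle, 60 mm wide, 120 mm tall; origin in the centre of its underside. Leave it alone.
- dish: Bystander: shallow glass dish, 90 mm wide, 16 mm tall; origin in the centre of its underside. Leave it alone.
- spare_gasket: Bystander: red ring, 80 mm wide, 6 mm tall; origin in the centre of its underside. Leave it alone.
- spare_nut: Bystander: spare brass nut, 38 mm wide, 16 mm tall, lying on the bench; origin in the centre of its underside. Leave it alone.
Not all that is in view belongs to the job. Leave any pink or turquoise look-alike of the key alone.

How it is judged:
On the way, in this order (a step that is already met when the one before it is completed fails the run):
1. the key is lifted out of the holder (z of key in the frame of holder_floor above 0.05 m), for 0.1 s.
2. the two loose nuts are brought on as well: all four past 0.28 (value of joint each of nut_a, nut_b, nut_c, nut_d above 0.28 rad), for 0.1 s.
3. last round: all four nuts fully tight (past 0.73) (value of joint each of nut_a, nut_b, nut_c, nut_d above 0.73 rad), for 0.1 s.
At the end, for the whole second after the job is handed in: All four nuts stand past 0.73 rad (stop at 0.8); the key stands upright in its holder (axis within 12 mm of the holder's centre, prong tips within 8 mm of its floor, tilt under 0.15 rad), at rest and released (all of step 3 and horizontal distance between key and holder_floor below 0.012 m and z of key in the frame of holder_floor below 0.008 m and angle between key's own z axis and vertical below 0.15 rad and linear speed of key below 0.02 m/s and contact force between the fingers and key below 0.1 N); the robot touches nothing.
It fails at once if out of cross order or uneven: two neighbouring nuts past 0.64 while the other two are not, or a nut past 0.64 while another is below 0.28 ((value of joint each of nut_a, nut_b above 0.64 rad and value of joint each of nut_c, nut_d below 0.64 rad) or (value of joint each of nut_b, nut_c above 0.64 rad and value of joint each of nut_d, nut_a below 0.64 rad) or (value of joint each of nut_c, nut_d above 0.64 rad and value of joint each of nut_a, nut_b below 0.64 rad) or (value of joint each of nut_d, nut_a above 0.64 rad and value of joint each of nut_b, nut_c below 0.64 rad) or (value of joint any of nut_a, nut_b, nut_c, nut_d above 0.64 rad and value of joint any of nut_a, nut_b, nut_c, nut_d below 0.28 rad)).
It fails at once if a nut is over-tightened: the key shows more than 0.6 N m (0.4 rad) (value of joint key_twist above 0.4 rad).
It fails at once if the key is pressed on the cover or a nut so hard that its spring bottoms out (13.5 mm) (value of joint key_socket above 0.0135 m).
It fails at once if the gripper or arm pushes on the housing or its nuts (over 2 N) (contact force between any of the fingers, the arm and housing above 2 N).
It fails at once if a bystander is moved by more than 20 mm (distance of any of flask_clear, flask_red, amber_bottle, dish, spare_gasket, spare_nut from where it was at the start of the episode above 0.02 m).
It also fails if it takes over 72 s, if anything falls off the work surface, if the arm or the gripper's body presses on something with over 40 N, if the wrist force passes 120 N, or if a joint passes its speed limit or range.

### The arm

A 6-joint arm with a two-finger parallel gripper is mounted at the origin on the work surface. World frame = base frame: x ahead of the robot, y to its left, z up, the work surface at z = 0. Lengths are in m, angles in rad, forces in N, time in s.
With the tool pointing down it reaches from about 0.4 to 0.925 m from the base axis. Payload 12.5 kg.
Tool frame: the origin (TCP) lies midway between the tips of the shut fingers; the grasp point (between the pads) lies 19 mm behind it; z points along the fingers, y is the direction in which the jaws open and shut (so a half turn about z gives the same grasp; the last joint's range is limited). The gripper opens to 95 mm and grips with 3 to 60 N. Pads are 20 mm wide; open, the fingers measure 119 mm over their backs; the gripper's body (75 mm by 180 mm) begins 59 mm behind the grasp point.
Start: joints at [-1.225, 0.491, 1.559, -0, 1.092, -0.106], TCP at [0.273, -0.562, 0.177] pointing down, gripper open.
Joint ranges: [-3.1, 3.1], [-0.84, 2.19], [0.05, 2.79], [-1.13, 4.28], [0.06, 2.93], [-2.69, 2.69]. Speed limits (rad/s): [2.22, 2.22, 2.79, 3.14, 3.14, 3.14].

### API

Orientations are given as a rotation vector (axis times angle).
In Python, from station import env gives the robot as it stands.
- The arm moves only by the tool jog_arm, never from a script. Its argument "motion" is text: rows parted by semicolons, each of 4 numbers parted by spaces: the shift along the world's x, y, z in mm, then the turn about the world's z in rad. A call has 1 to 12 rows; each row shifts and turns the commanded pose from where the row before left it; what a row does not reach is not made up. A row lasts 1/10 s, in which the tool goes at most 50 mm and 8.59 degrees, less where a joint would pass 70% of its speed; a pose out of reach is approached as far as the arm can. A call with a gripper value outside its range is refused whole. "fingers" is the opening, from 0 (shut) to 1 (fully open), set as the call begins (left out, the last holds). The fingers move at their own pace and stop on an object; the grip force is fixed at half the most. Time passes only in rows, so rows that do not move let the fingers close. It gives the time, the measured TCP pose, the force and the opening at its end, in the units of the state.
- env.state(): the state, without advancing time (a new reading comes with each control period).
- env.capture(name): name is "side" or "top" or "wrist"; returns a dict with "frame" (420x560x3 uint8, red, green, blue), "mtx" (3x3 intrinsics, pixels), "world_from_camera" (4x4, takes a point from camera to world coordinates). Camera axes: x right, y down, z forward; pixel columns grow to the right and rows downward; lengths in m; the calibration is good to about 2 mm. A picture is of the moment at which its call begins. There is no depth.
- env.finish_job(): hands the job in, once; it reports no verdict.
The state is a dict: "clock": time; "joint_positions": joint angles; "qd": joint speeds; "joint_torque": joint torques, N m; "position": TCP position; "orientation": TCP orientation; "force": force on the tool from outside, world axes, zero at the start; "moment": the same for the moment, N m; "grip_width": finger opening in m.
Only numpy, scipy, OpenCV 4.12 (cv2) and the standard library are available. Lean on these libraries where they do the work, as an engineer would, in place of code of your own. Each camera call takes 0.05 s, during which the arm holds its last target.

## Working session

There is one attempt and no reset: what is moved stays moved. The work goes in short steps, Python scripts to look and compute and a tool call to move; the robot and the scene stay as the last step left them, time stands still between calls to the robot, and variables do not carry over. Pictures are saved under pics/ and viewed, and the job is handed in when it is done.

Besides the shell and the picture viewer there is one more tool, called by a JSON object that holds its "method" and its "body". jog_arm: Moves the arm, as the interface text tells. Its arguments: {"type":"object","properties":{"motion":{"type":"string"},"fingers":{"type":"number"}},"required":["motion"]}

```bash
ls; mkdir -p pics; python3 - <<'E'
from station import env
import cv2
print(env.state())
for n in ["side","top","wrist"]:
    c=env.capture(n); cv2.imwrite(f"pics/{n}0.png",c["frame"][:,:,::-1]); print(n,c["mtx"].tolist(),c["world_from_camera"].round(4).tolist())
E
```

```text
pics
{'clock': 0.0, 'joint_positions': array([-1.22458038e+00,  4.91571461e-01,  1.55944198e+00,  1.62244442e-05,
        1.09171937e+00, -1.05612931e-01]), 'qd': array([-7.81653931e-05,  2.17589649e-04,  1.78600337e-03,  6.66736747e-04,
       -1.57986520e-03, -8.17558768e-04]), 'joint_torque': array([ 1.68691422e-03, -6.12631059e+01, -2.58171380e+01,  6.93891523e-02,
        4.82673536e-02, -9.99877079e-05]), 'position': array([ 0.27280116, -0.56200044,  0.17595696]), 'orientation': array([-3.06066157e+00, -7.03444009e-01,  1.92420348e-04]), 'force': array([-0.05188191, -0.16938891,  0.39983073]), 'moment': array([-0.01337035,  0.00035426,  0.00932916]), 'grip_width': 0.09519170859279236}
side [[522.6910920869055, 0.0, 277.7270620214825], [0.0, 522.6910920869055, 210.51462322535951], [0.0, 0.0, 1.0]] [[-0.9925, -0.0821, 0.0904, 0.4351], [-0.1218, 0.6109, -0.7823, 0.9678], [0.009, -0.7874, -0.6163, 0.8929], [0.0, 0.0, 0.0, 1.0]]
top [[447.21329006132333, 0.0, 284.8247532973732], [0.0, 447.21329006132333, 212.24550979963612], [0.0, 0.0, 1.0]] [[-0.0001, -0.9924, 0.1227, 0.4197], [-0.9999, -0.0014, -0.0119, -0.0006], [0.012, -0.1227, -0.9924, 1.2227], [0.0, 0.0, 0.0, 1.0]]
wrist [[350.5832952073207, 0.0, 281.1258605744422], [0.0, 350.5832952073207, 207.00705964297802], [0.0, 0.0, 1.0]] [[0.4366, -0.8629, -0.2547, 0.3441], [-0.8997, -0.4187, -0.1237, -0.5263], [0.0001, 0.2832, -0.9591, 0.3843], [0.0, 0.0, 0.0, 1.0]]
```

View pics/side0.png

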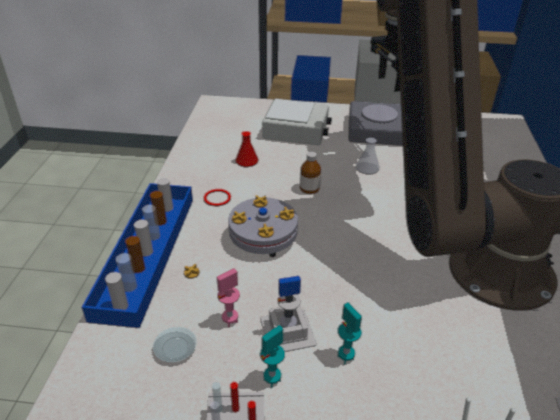

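View pics/top0.png

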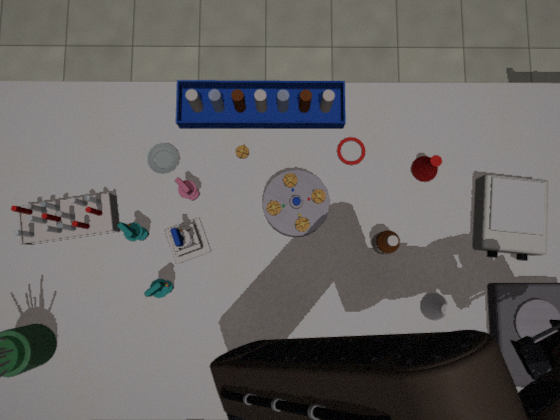

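View pics/wrist0.png

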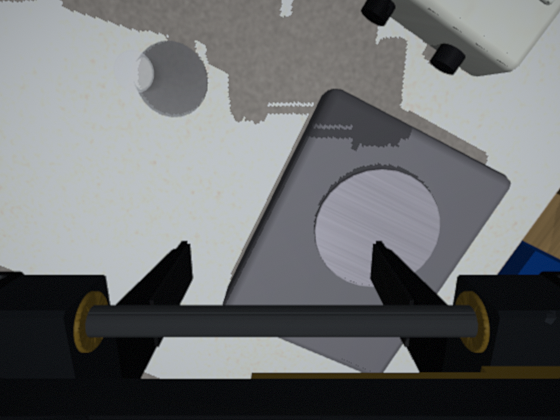

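Candidates for the key: blue paddle in white square cup (side 289,287 / top 183,238), pink (side 228,280), turquoise (side 273,340; 349,320). The blue one in the white holder fits the description. I'll confirm it in an enlarged crop.

```bash
cat > h.py <<'E'
import numpy as np, cv2
from station import env
def cap(n,f=None,crop=None,s=1):
    c=env.capture(n)
    if f:
        im=c["frame"][:,:,::-1]
        if crop: x0,y0,x1,y1=crop; im=im[y0:y1,x0:x1]
        if s!=1: im=cv2.resize(np.ascontiguousarray(im),None,fx=s,fy=s,interpolation=cv2.INTER_CUBIC)
        cv2.imwrite("pics/"+f,im)
    return c
def px2w(c,u,v,z):
    T=c["world_from_camera"]; d=T[:3,:3]@np.linalg.inv(c["mtx"])@np.array([u,v,1.]); o=T[:3,3]
    return o+d*(z-o[2])/d[2]
def w2px(c,p):
    T=c["world_from_camera"]; q=c["mtx"]@(T[:3,:3].T@(np.asarray(p,float)-T[:3,3])); return q[:2]/q[2]
E
python3 - <<'E'
from h import *
import cv2
a=cv2.imread("pics/side0.png");b=cv2.imread("pics/top0.png")
g=lambda im,x0,y0,x1,y1,s:cv2.resize(im[y0:y1,x0:x1],None,fx=s,fy=s,interpolation=cv2.INTER_CUBIC)
cv2.imwrite("pics/s_key.png",g(a,210,260,370,390,5)); cv2.imwrite("pics/s_h.png",g(a,215,185,315,260,8))
cv2.imwrite("pics/t_key.png",g(b,150,205,220,265,10)); cv2.imwrite("pics/t_h.png",g(b,255,160,335,240,7))
E
```

```text
(no output)
```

View pics/s_key.png

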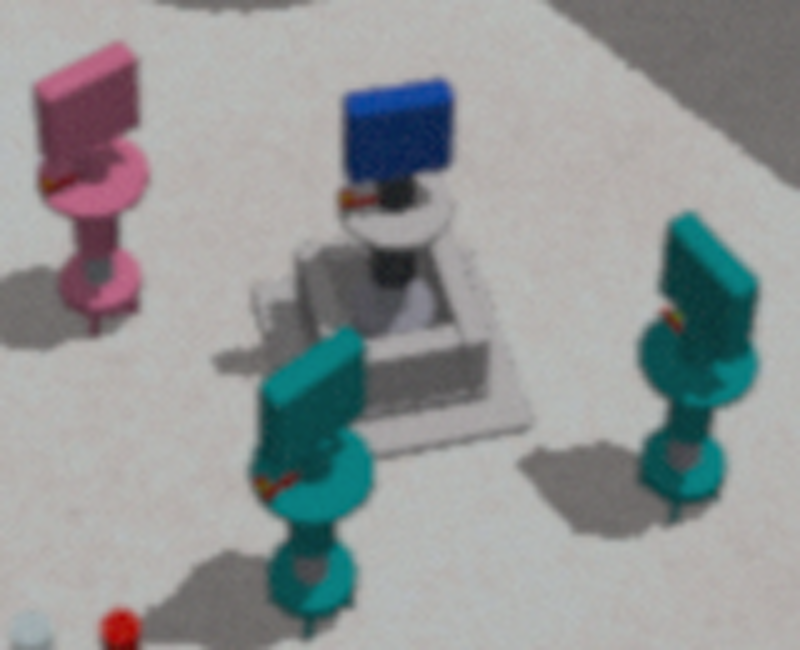

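View pics/s_h.png

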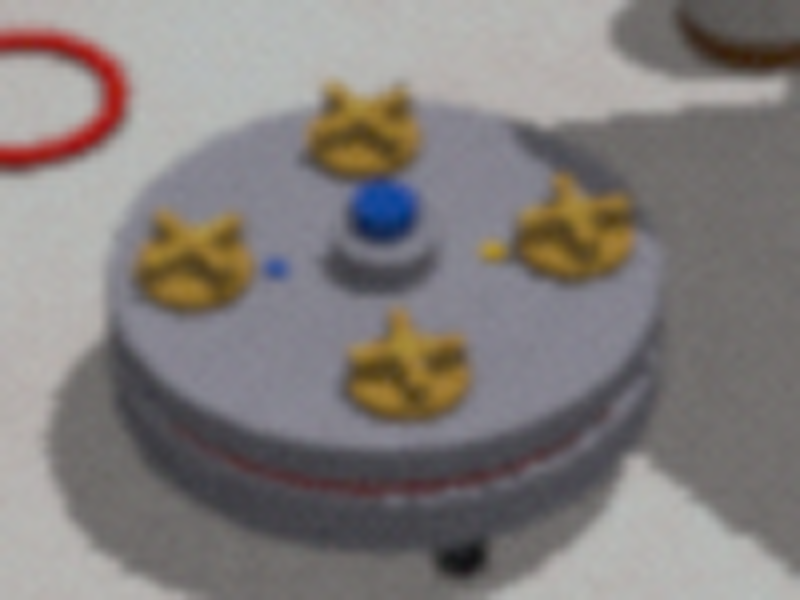

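View pics/t_key.png

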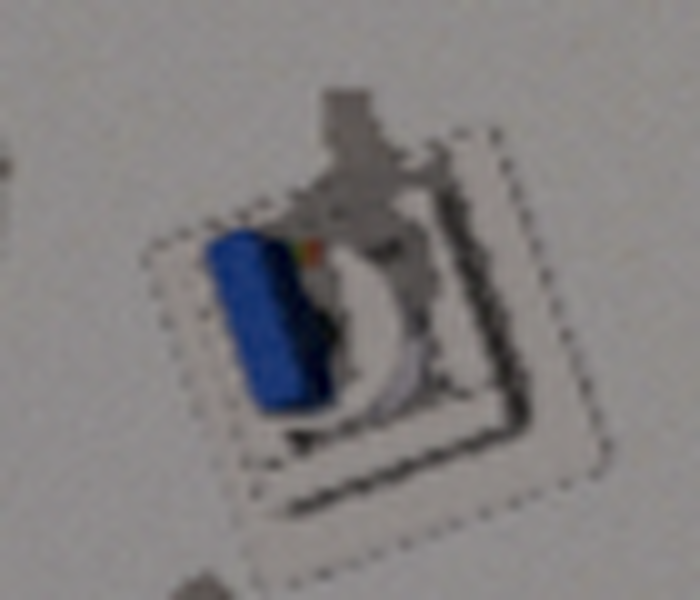

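View pics/t_h.png

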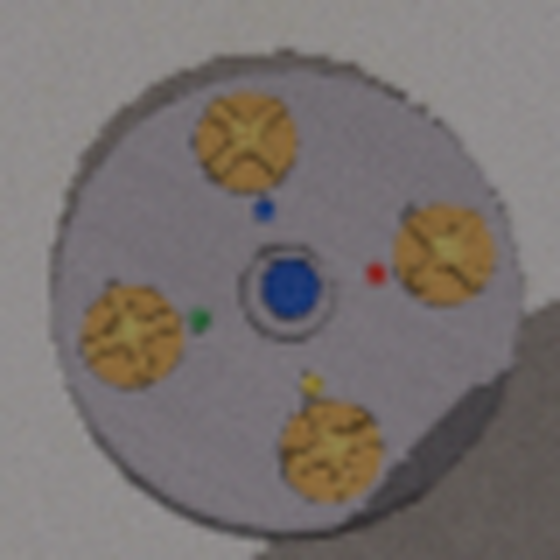

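```bash
python3 - <<'E'
from h import *
c=cap("top")
def t(u,v,z,ox,oy,s): 
    return px2w(c,ox+(u+.5)/s-.5,oy+(v+.5)/s-.5,z)
K=[t(u,v,.159,150,205,10) for u,v in [(208,243),(255,230),(303,405),(260,413)]]
print("paddle top",np.round(K,4),np.mean(K,0))
F=[t(u,v,.004,150,205,10) for u,v in [(150,245),(490,125),(610,460),(260,585)]]
print("foot",np.round(F,4),np.mean(F,0), [np.linalg.norm(F[i]-F[i-1]) for i in range(4)], [np.degrees(np.arctan2(*(F[i]-F[i-1])[1::-1])) for i in range(4)])
N={k:t(u,v,.078,255,160,7) for k,(u,v) in dict(a=(246,142),b=(132,336),c=(331,451),d=(445,254)).items()}
print({k:v.round(4) for k,v in N.items()})
m=np.mean(list(N.values()),0); print("housing",m,{k:(round(np.linalg.norm(v-m),4),round(np.degrees(np.arctan2(*(v-m)[1::-1])),1)) for k,v in N.items()})
print("stub",t(291,289,.096,255,160,7))
D={k:t(u,v,.070,255,160,7) for k,(u,v) in dict(a=(264,210),b=(201,320),c=(312,384),d=(377,274)).items()}
print("dots",{k:v.round(4) for k,v in D.items()},np.mean(list(D.values()),0))
# side view checks
s=cap("side")
def q(u,v,z,ox,oy,sc): return px2w(s,ox+(u+.5)/sc-.5,oy+(v+.5)/sc-.5,z)
print("side paddle top", np.round([q(u,v,.159,210,260,5) for u,v in [(345,97),(445,82),(453,90),(350,106)]],4))
print("side stub",q(385,207,.096,215,185,8))
E
```

```text
paddle top [[0.5111 0.259  0.159 ]
 [0.5142 0.248  0.159 ]
 [0.4726 0.2354 0.159 ]
 [0.4707 0.2455 0.159 ]] [0.4921611  0.24695426 0.159     ]
foot [[0.5238 0.3126 0.004 ]
 [0.5569 0.2209 0.004 ]
 [0.4655 0.1863 0.004 ]
 [0.4318 0.2799 0.004 ]] [0.49449438 0.24993187 0.004     ] [np.float64(0.0976616246031716), np.float64(0.09742052269499499), np.float64(0.09771716876109719), np.float64(0.09952153614962082)] [np.float64(19.520703971817987), np.float64(-70.18798244609293), np.float64(-159.2471779512199), np.float64(109.78689721931785)]
{'a': array([ 0.6463, -0.027 ,  0.078 ]), 'b': array([0.5734, 0.0152, 0.078 ]), 'c': array([ 0.5309, -0.0581,  0.078 ]), 'd': array([ 0.6042, -0.1007,  0.078 ])}
housing [ 0.58869851 -0.0426558   0.078     ] {'a': (np.float64(0.0597), np.float64(15.2)), 'b': (np.float64(0.0598), np.float64(104.8)), 'c': (np.float64(0.0598), np.float64(-165.1)), 'd': (np.float64(0.0601), np.float64(-75.0))}
stub [ 0.58833952 -0.04289371  0.096     ]
dots {'a': array([ 0.622 , -0.0339,  0.07  ]), 'b': array([ 0.5805, -0.0104,  0.07  ]), 'c': array([ 0.5566, -0.0516,  0.07  ]), 'd': array([ 0.5979, -0.076 ,  0.07  ])} [ 0.58927917 -0.04293584  0.07      ]
side paddle top [[0.5147 0.2513 0.159 ]
 [0.4767 0.2381 0.159 ]
 [0.4732 0.242  0.159 ]
 [0.5121 0.2559 0.159 ]]
side stub [ 0.58890671 -0.03895866  0.096     ]
```

Blue key confirmed in the white cup. Housing is about (0.589, -0.043) with yaw 15°, and key about (0.493, 0.248) with its paddle at 18–20°. I'll get a closer look at the wings with the wrist camera on the way.

{"method": "jog_arm", "body": {"motion": "22 45 4 -0.01;22 45 4 -0.01;22 45 4 -0.01;22 45 4 -0.01;22 45 4 -0.01;22 45 4 -0.01;22 45 0 -0.01;22 45 0 -0.01;22 45 0 -0.01;22 45 0 -0.01;25 44 0 -0.01;0 0 0 0", "fingers": 0.7}}

```text
clock: 1.45
position: [0.5185, -0.066, 0.2004]
orientation: [-3.094, -0.542, -0.001]
force: [0.3, -0.7, -0.5]
grip_width: 0.0663
```

```bash
python3 - <<'E'
from h import *
c=cap("wrist","w1.png")
np.save("w1.npy",c,allow_pickle=True)
im=cv2.imread("pics/w1.png")
print([w2px(c,p).round() for p in [(.5887,-.0427,.07),(.6463,-.027,.086),(.5734,.0152,.086),(.5309,-.0581,.086),(.6042,-.1007,.086)]])
s=env.state(); print(s["position"],s["orientation"],s["joint_positions"])
E
```

```text
[array([284., 110.]), array([290.,  37.]), array([217., 104.]), array([279., 176.]), array([351., 116.])]
[ 0.5174876  -0.06811905  0.2002511 ] [-3.09460001e+00 -5.41116684e-01  1.37469255e-04] [-2.57476018e-01  3.19012500e-01  1.77792859e+00 -7.85983552e-07
  1.04474756e+00  9.67104239e-01]
```

View pics/w1.png

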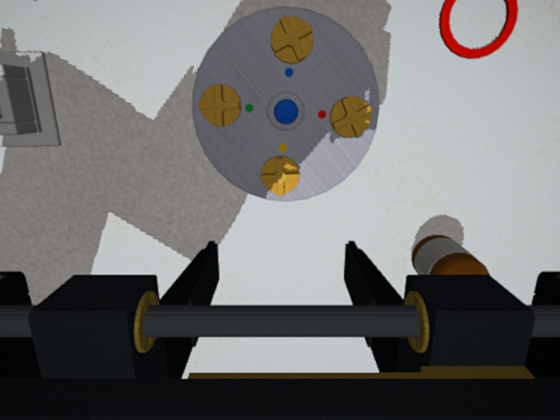

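The view shows the housing at (286,110) with nuts a (292,40), b (220,105), c (281,175), d (351,117). The projections agree to 2 px. I'll rectify each nut to read the wing angles.

```bash
python3 - <<'E'
from h import *
c=np.load("w1.npy",allow_pickle=True).item()
fr=np.ascontiguousarray(c["frame"][:,:,::-1])
# rectified view at z=.086: px up = +x world, left=+y ; 10 px/mm , 40mm windows
out=[]
for n,p in dict(a=(.6463,-.027),b=(.5734,.0152),c=(.5309,-.0581),d=(.6042,-.1007)).items():
    g=[(p[0]+dx,p[1]+dy,.086) for dx,dy in [(.022,.022),(.022,-.022),(-.022,-.022),(-.022,.022)]]
    src=np.float32([w2px(c,q) for q in g]); dst=np.float32([[0,0],[380,0],[380,290*380//290],[0,380]])
    H=cv2.getPerspectiveTransform(src,dst); w=cv2.warpPerspective(fr,H,(380,380),flags=cv2.INTER_CUBIC)
    cv2.putText(w,n,(5,30),0,1,(255,0,0),2); out.append(cv2.resize(w,(300,300)))
cv2.imwrite("pics/nuts.png",np.vstack([np.hstack(out[:2]),np.hstack(out[2:])]))
E
```

```text
(no output)
```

View pics/nuts.png

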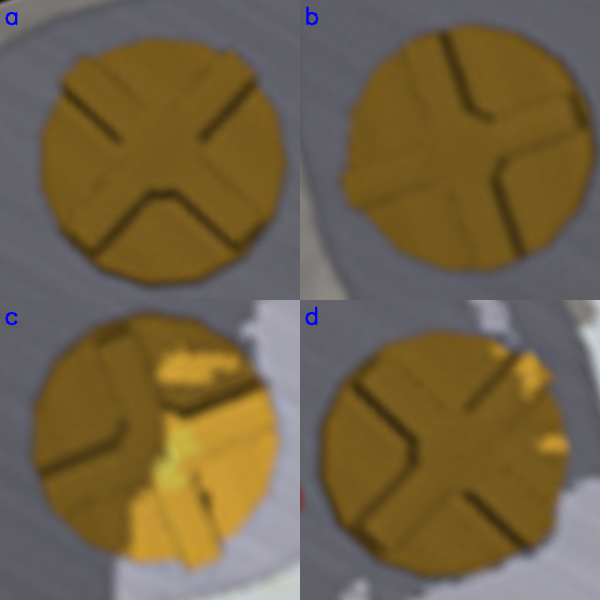

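Wing angles, world and mod 90°: a≈46°, b≈19°, c≈21°, d≈46°. Next I move over the key with the tool yaw at 19.8°, which matches the paddle.

{"method": "jog_arm", "body": {"motion": "-3 40 0 0;-3 40 0 0;-3 40 0 0;-3 40 0 0;-3 40 0 0;-3 40 0 0;-3 40 0 0;-3.5 35.5 0 0;0 0 0 0;0 0 0 0", "fingers": 0.6}}

```text
clock: 2.5
position: [0.4922, 0.2444, 0.2002]
orientation: [3.095, 0.535, -0.001]
force: [-0.7, -0.5, 0.1]
grip_width: 0.0571
```

```bash
python3 - <<'E'
from h import *
c=cap("wrist","w2.png"); cap("side","s2.png",(210,200,370,320),5)
s=env.state(); print(s["position"],s["orientation"],s["joint_positions"])
print([w2px(c,(.493,.2475,z)).round() for z in (.159,.098)])
E
```

```text
[0.4924836  0.24356959 0.20040668] [ 3.09577253e+00  5.32210849e-01 -4.40504497e-04] [ 3.39264423e-01  3.58967715e-01  1.71435125e+00 -4.02306835e-04
  1.06861842e+00  1.56975220e+00]
[array([279., 212.]), array([279., 192.])]
```

View pics/w2.png

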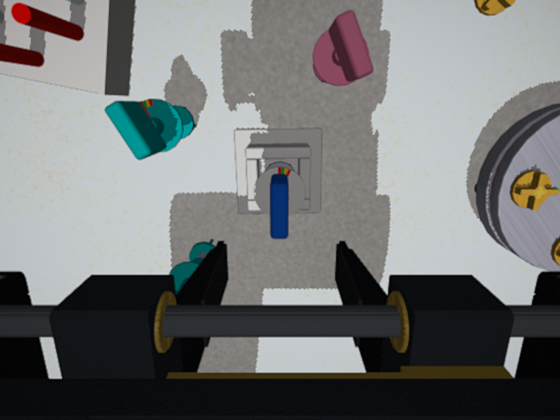

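View pics/s2.png

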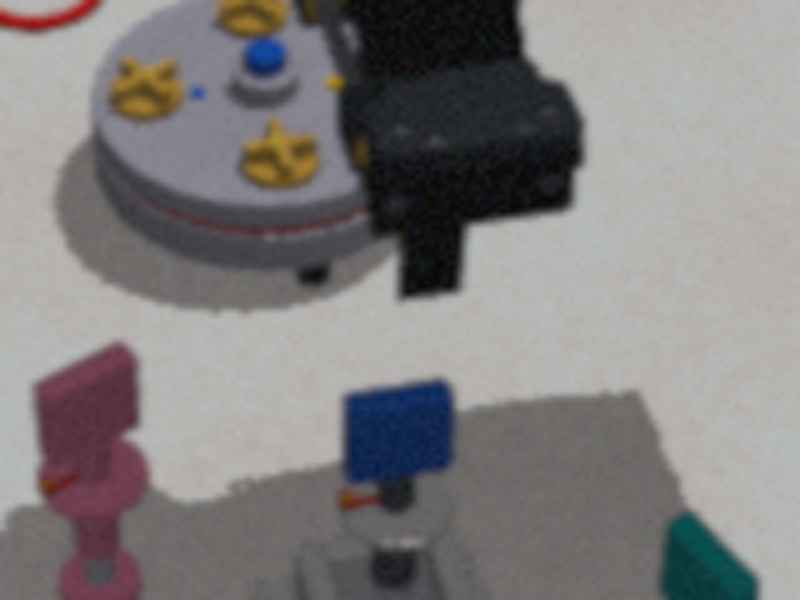

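The blue paddle (279,207) is centred between the fingers and aligned. I descend and grip.

{"method": "jog_arm", "body": {"motion": "0.5 4 -20 0;0 0 -30 0;0 0 -25 0;0 0 -6 0;0 0 0 0;0 0 0 0"}}

```text
clock: 3.2
position: [0.4936, 0.2486, 0.1206]
orientation: [-3.096, -0.533, -0.002]
force: [-0.3, 0.0, 0.4]
grip_width: 0.0571
```

{"method": "jog_arm", "body": {"motion": "0 0 0 0;0 0 0 0;0 0 0 0;0 0 0 0;0 0 0 0;0 0 0 0;0 0 0 0;0 0 0 0", "fingers": 0}}

```text
clock: 4.0
position: [0.4928, 0.249, 0.1194]
orientation: [3.096, 0.534, 0.0]
force: [-0.5, -0.2, 0.4]
grip_width: 0.013
```

```bash
python3 - <<'E'
from h import *
c=cap("wrist","w3.png"); cap("side","s3.png",(210,200,370,320),5)
s=env.state(); print(s["clock"],s["position"],s["orientation"],s["force"],s["moment"],s["grip_width"])
E
```

```text
4.1 [0.492819   0.24899051 0.11945317] [3.09570878e+00 5.34246401e-01 6.83230461e-05] [-0.30828217 -0.16306851  0.61149739] [ 1.61719584e-02 -9.16804418e-05 -4.45237347e-07] 0.012865561911296553
```

View pics/w3.png

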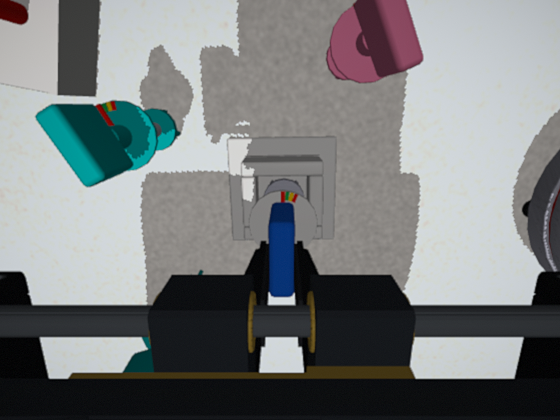

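View pics/s3.png

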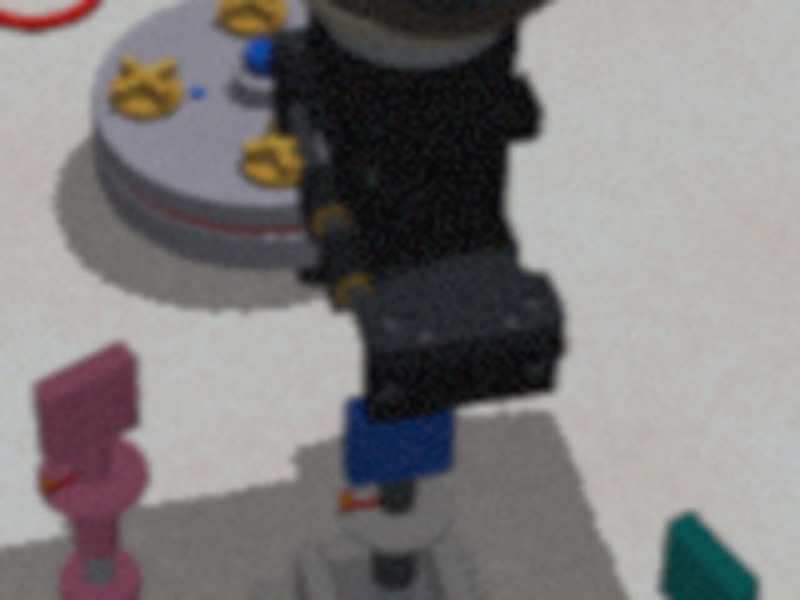

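```bash
python3 - <<'E'
from h import *
c=cap("wrist","w3b.png",(220,180,340,300),6)
p=env.state()["position"]; ang=np.radians(19.6); ex=np.array([np.cos(ang),np.sin(ang),0]); ey=np.array([-ex[1],ex[0],0])
for x in (22,-22):
  for y in (-7,7):
    q=p+ex*x/1e3+ey*y/1e3; print(x,y,[((w2px(c,(q[0],q[1],z))-[220,180])*6).round() for z in (.159,.117)])
print(((w2px(c,(p[0]+ex[0]*.024,p[1]+ex[1]*.024,.098))-[220,180])*6))
E
```

```text
22 -7 [array([461., 251.]), array([443., 120.])]
22 7 [array([296., 251.]), array([308., 120.])]
-22 -7 [array([455., 711.]), array([439., 507.])]
-22 7 [array([300., 711.]), array([312., 507.])]
[374.80367251  58.19270205]
```

View pics/w3b.png

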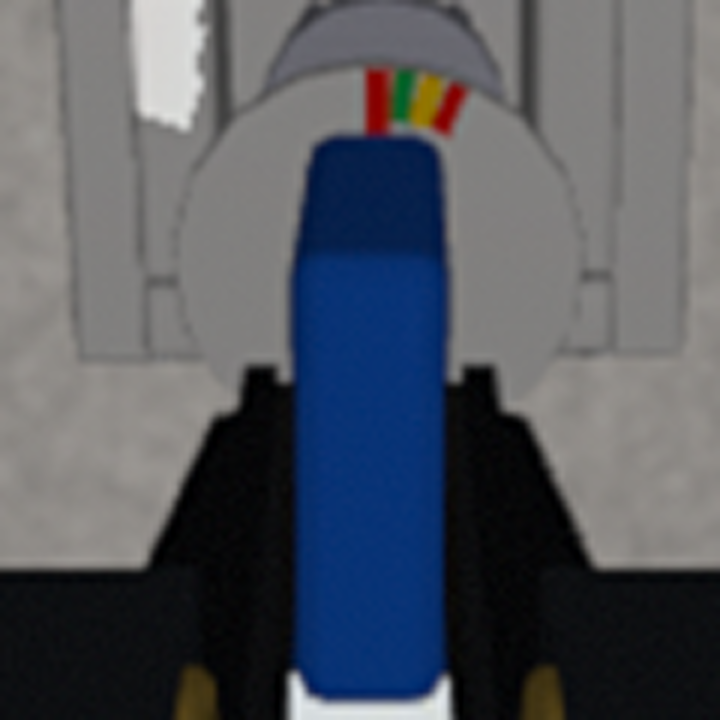

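The key centre is within about 1 mm of the TCP, and the pointer on the scale is readable in the wrist view. I lift and carry it to nut b.

{"method": "jog_arm", "body": {"motion": "0 0 15 0;0 0 25 0;0 0 30 0;0 0 30 0;10 -30 0 0;13 -40 0 0;13 -40 0 0;13 -40 0 0;13 -40 0 0;13 -38 0 0;5.5 -5.7 0 0;0 0 0 0"}}

```text
clock: 5.35
position: [0.5735, 0.0144, 0.2189]
orientation: [-3.096, -0.531, 0.001]
force: [-0.1, 0.7, -2.2]
grip_width: 0.0128
```

```bash
cat >> h.py <<'E'
def st():
    s=env.state(); o=s["orientation"]; a=2*np.degrees(np.arctan2(o[1],o[0])); 
    if a>90: a-=360
    a=(a+180)%360-180
    print("t",round(s["clock"],2),"p",(s["position"]*1e3).round(1),"yaw",round(a,1),"F",s["force"].round(1),"M",s["moment"].round(3),"q6",round(s["joint_positions"][5],2)); return s
E
python3 - <<'E'
from h import *
st()
c=cap("wrist","w4.png"); cap("side","s4.png",(200,120,360,240),5); st()
E
```

```text
t 5.35 p [573.5  14.4 218.9] yaw 19.5 F [-0.1  0.7 -2.2] M [ 0.036  0.016 -0.029] q6 1.14
t 5.45 p [572.8  16.1 219.1] yaw 19.6 F [ 0.2 -0.1 -1.6] M [-0.008  0.024  0.018] q6 1.14
```

View pics/w4.png

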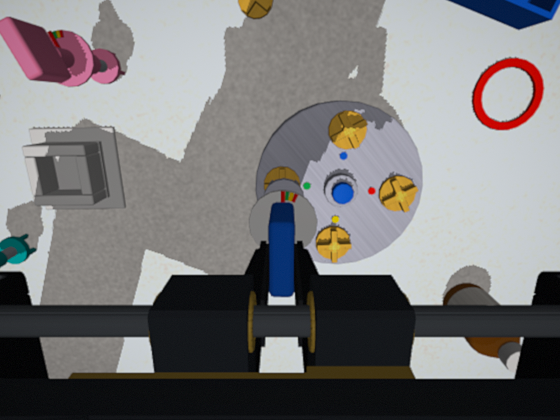

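View pics/s4.png

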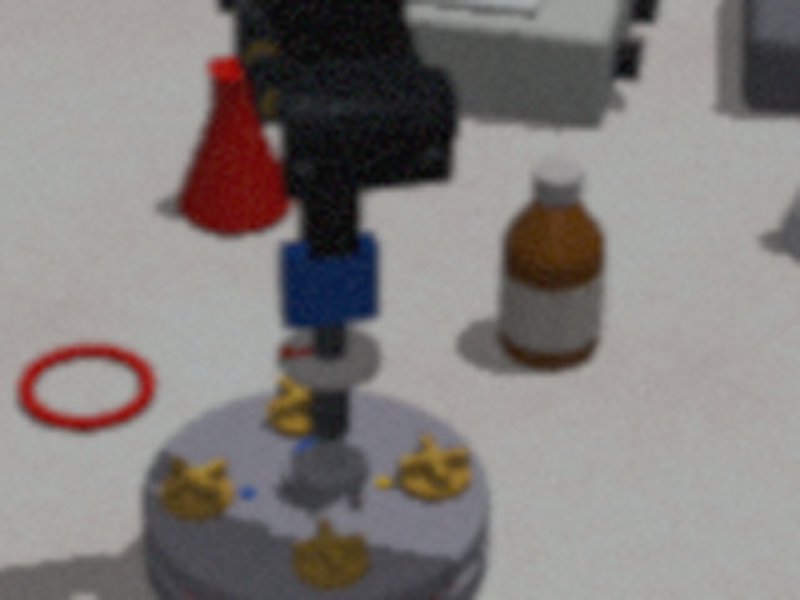

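Key hangs upright, just above nut b with the yaw aligned. Lowering it.

{"method": "jog_arm", "body": {"motion": "0.5 -0.8 -15 0;0 0 -10 0;0 0 -8 0;0 0 0 0;0 0 0 0"}}

```text
clock: 5.95
position: [0.5738, 0.0149, 0.1866]
orientation: [3.096, 0.535, -0.0]
force: [0.2, -0.7, -2.2]
grip_width: 0.0126
```

```bash
python3 - <<'E'
from h import *
st()
c=cap("wrist","w5.png",(220,160,360,290),5); cap("side","s5.png",(200,150,340,260),5); st()
E
```

```text
t 5.95 p [573.8  14.9 186.6] yaw 19.6 F [ 0.2 -0.7 -2.2] M [ 0.002 -0.008  0.026] q6 1.14
t 6.05 p [574.   14.7 186.9] yaw 19.6 F [-0.9  0.2 -2.2] M [ 0.057 -0.011  0.031] q6 1.14
```

View pics/w5.png

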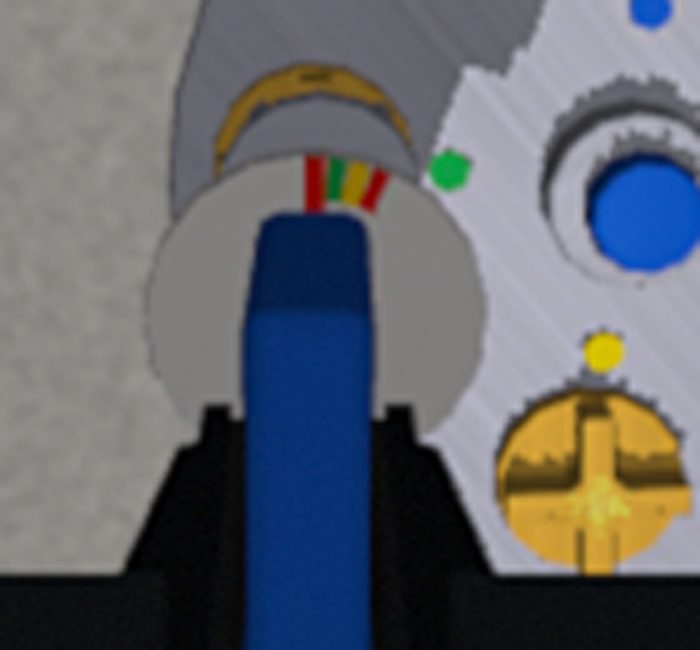

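View pics/s5.png

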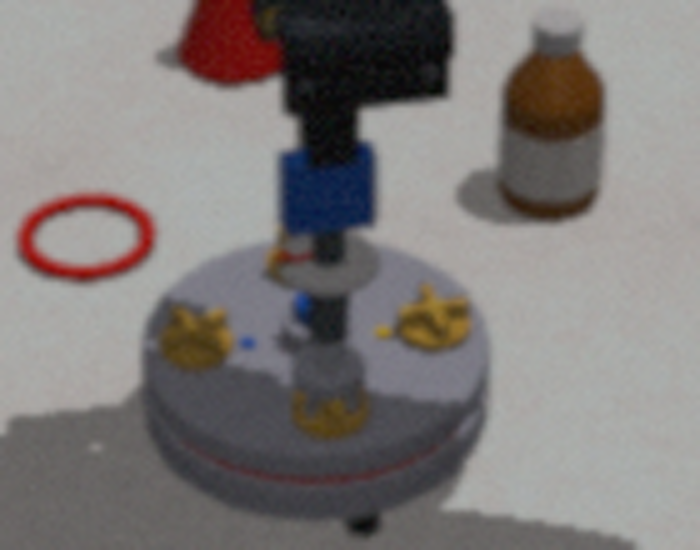

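Force is unchanged on lowering (no axial load), so the prongs are between the wings. I start turning clockwise.

{"method": "jog_arm", "body": {"motion": "0 0 0 -0.1;0 0 0 -0.1;0 0 0 -0.1;0 0 0 -0.1;0 0 0 -0.1;0 0 0 0"}}

```text
clock: 6.65
position: [0.574, 0.0145, 0.1869]
orientation: [3.132, -0.25, 0.001]
force: [-0.5, 0.7, -1.3]
grip_width: 0.0128
```

```bash
python3 - <<'E'
from h import *
st()
c=cap("wrist","w6.png",(220,160,360,290),5); st()
E
```

```text
t 6.65 p [574.   14.5 186.9] yaw -9.1 F [-0.5  0.7 -1.3] M [0.165 0.004 0.192] q6 1.64
t 6.7 p [574.   14.5 186.9] yaw -8.9 F [-0.2  0.  -0.9] M [0.128 0.059 0.147] q6 1.64
```

View pics/w6.png

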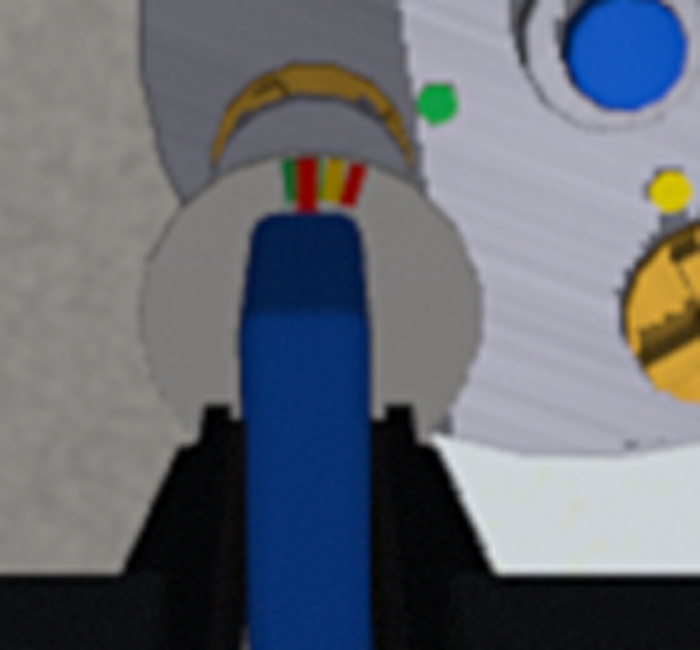

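Moment 0.15–0.19 N m; the pointer moved about a quarter of the way to red. The nut is just starting to turn, so I add 0.34 rad.

{"method": "jog_arm", "body": {"motion": "0 0 0 -0.08;0 0 0 -0.08;0 0 0 -0.09;0 0 0 -0.09;0 0 0 0"}}

```text
clock: 7.2
position: [0.574, 0.0145, 0.1868]
orientation: [-3.045, 0.772, -0.001]
force: [-0.2, -0.3, -0.8]
grip_width: 0.0131
```

```bash
python3 - <<'E'
from h import *
st()
c=cap("wrist","w7.png",(220,160,360,290),5); st()
E
```

```text
t 7.2 p [574.   14.5 186.8] yaw -28.5 F [-0.2 -0.3 -0.8] M [ 0.167 -0.003  0.187] q6 1.98
t 7.25 p [574.   14.5 186.8] yaw -28.3 F [1.1 0.  0.5] M [ 0.188 -0.018  0.207] q6 1.98
```

View pics/w7.png

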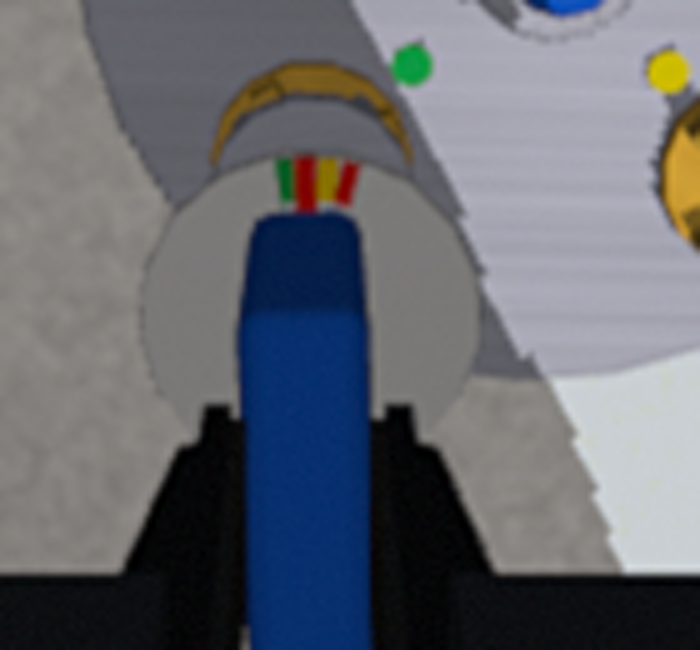

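Steady 0.2 N m drag, pointer still green/yellow. I add 0.04, back off to unload, lift, and carry to d at yaw 40°.

{"method": "jog_arm", "body": {"motion": "0 0 0 -0.04;0 0 0 0;0 0 0 0.13;0 0 0 0.13;0 0 0 0.04;0 0 10 0;0 0 22 0;0 0 0 0"}}

```text
clock: 8.05
position: [0.575, 0.0144, 0.2212]
orientation: [-3.119, 0.373, -0.007]
force: [-0.4, 1.0, -3.0]
grip_width: 0.0128
```

{"method": "jog_arm", "body": {"motion": "3 -12 0 0.12;4 -15 0 0.12;4 -15 0 0.12;4 -15 0 0.12;4 -15 0 0.12;4 -15 0 0.12;4 -15 0 0.12;3.3 -13.4 0 0.1;0 0 0 0;0 0 0 0"}}

```text
clock: 9.05
position: [0.6038, -0.1007, 0.218]
orientation: [-2.952, -1.075, 0.001]
force: [-0.7, 0.5, -2.1]
grip_width: 0.0125
```

```bash
python3 - <<'E'
from h import *
st()
c=cap("wrist","w8.png"); s=st()
p=s["position"];np.save("w8.npy",c,allow_pickle=True)
E
```

```text
t 9.05 p [ 603.8 -100.7  218. ] yaw 40.0 F [-0.7  0.5 -2.1] M [-0.002  0.028 -0.018] q6 0.6
t 9.1 p [ 603.8 -100.3  218.1] yaw 40.1 F [ 0.3 -0.7 -1.7] M [-0.037 -0.013  0.005] q6 0.6
```

View pics/w8.png

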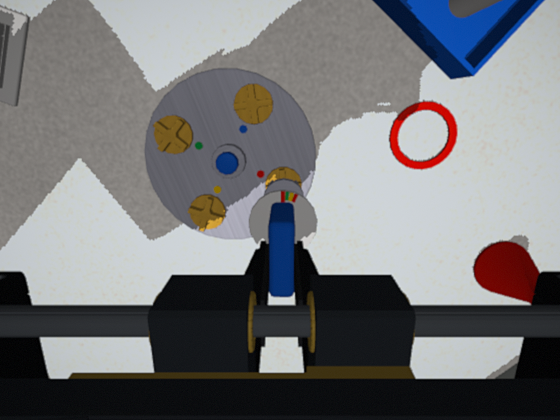

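```bash
cat >> h.py <<'E'
NUT=dict(a=(.6467,-.0272),b=(.5733,.0153),c=(.5308,-.0582),d=(.6043,-.1007))
def rect(c,names,f,s=300):
    fr=np.ascontiguousarray(c["frame"][:,:,::-1]); out=[]
    for n in names:
        p=NUT[n]; g=[(p[0]+dx,p[1]+dy,.086) for dx,dy in [(.022,.022),(.022,-.022),(-.022,-.022),(-.022,.022)]]
        src=np.float32([w2px(c,q) for q in g]); dst=np.float32([[0,0],[s,0],[s,s],[0,s]])
        w=cv2.warpPerspective(fr,cv2.getPerspectiveTransform(src,dst),(s,s),flags=cv2.INTER_CUBIC)
        cv2.putText(w,n,(5,30),0,1,(255,0,0),2); out.append(w)
    cv2.imwrite("pics/"+f,np.hstack(out[:2]) if len(out)<3 else np.hstack([cv2.resize(o,(260,260)) for o in out]))
E
python3 - <<'E'
from h import *
rect(np.load("w8.npy",allow_pickle=True).item(),"ab","n8.png")
E
```

```text
(no output)
```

View pics/n8.png

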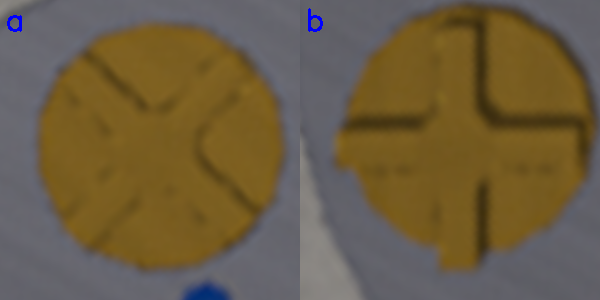

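{"method": "jog_arm", "body": {"motion": "0.5 -0.3 -15 0;0 0 -10 0;0 0 -7 0;0 0 0 0;0 0 0 0"}}

```text
clock: 9.6
position: [0.6047, -0.101, 0.1866]
orientation: [2.95, 1.08, 0.0]
force: [0.8, 0.1, -2.2]
grip_width: 0.0127
```

```bash
python3 - <<'E'
from h import *
st()
c=cap("wrist","w9.png",(220,160,360,290),5); cap("side","s9.png",(200,130,340,240),5); st()
E
```

```text
t 9.6 p [ 604.7 -101.   186.6] yaw 40.2 F [ 0.8  0.1 -2.2] M [-0.022 -0.009  0.005] q6 0.6
t 9.7 p [ 604.8 -101.2  187. ] yaw 40.2 F [ 0.  -0.4 -2.3] M [-0.005 -0.036 -0.02 ] q6 0.6
```

View pics/s9.png

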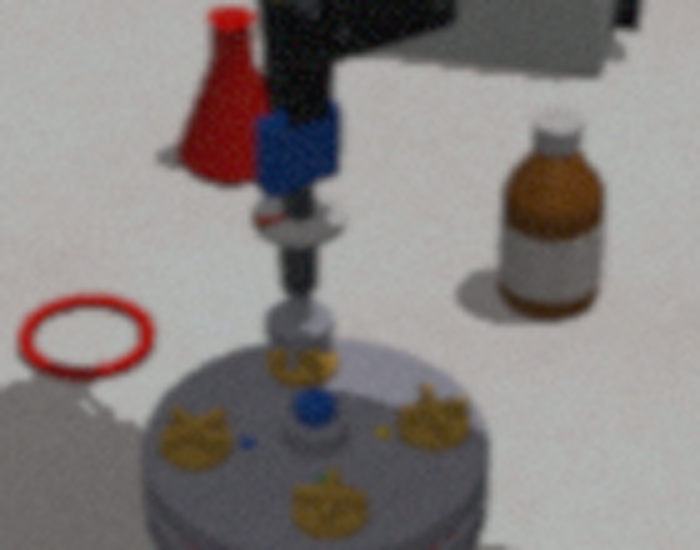

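Nut b now stands near 0°, so it turned about 0.34 rad to 0.34–0.49. On d there is no axial load, so the prongs are in. Turning.

{"method": "jog_arm", "body": {"motion": "0 0 0 -0.09;0 0 0 -0.09;0 0 0 -0.09;0 0 0 -0.09;0 0 0 0;0 0 0 0"}}

```text
clock: 10.3
position: [0.6047, -0.1012, 0.1868]
orientation: [3.095, 0.538, 0.001]
force: [-0.3, 0.4, -0.9]
grip_width: 0.0128
```

```bash
python3 - <<'E'
from h import *
st()
E
```

```text
t 10.3 p [ 604.7 -101.2  186.8] yaw 19.7 F [-0.3  0.4 -0.9] M [0.133 0.048 0.092] q6 0.95
```

{"method": "jog_arm", "body": {"motion": "0 0 0 -0.08;0 0 0 -0.08;0 0 0 -0.08;0 0 0 -0.08;0 0 0 0;0 0 0 0"}}

```text
clock: 10.9
position: [0.6047, -0.1012, 0.1868]
orientation: [3.141, 0.04, 0.001]
force: [-0.4, 0.9, -0.1]
grip_width: 0.0126
```

```bash
python3 - <<'E'
from h import *
st()
c=cap("wrist","w10.png",(220,160,360,290),5); st()
E
```

```text
t 10.9 p [ 604.7 -101.2  186.8] yaw 1.5 F [-0.4  0.9 -0.1] M [0.086 0.023 0.188] q6 1.27
t 10.95 p [ 604.7 -101.2  186.8] yaw 1.4 F [ 0.4 -0.8  0.2] M [0.104 0.018 0.169] q6 1.27
```

View pics/w10.png

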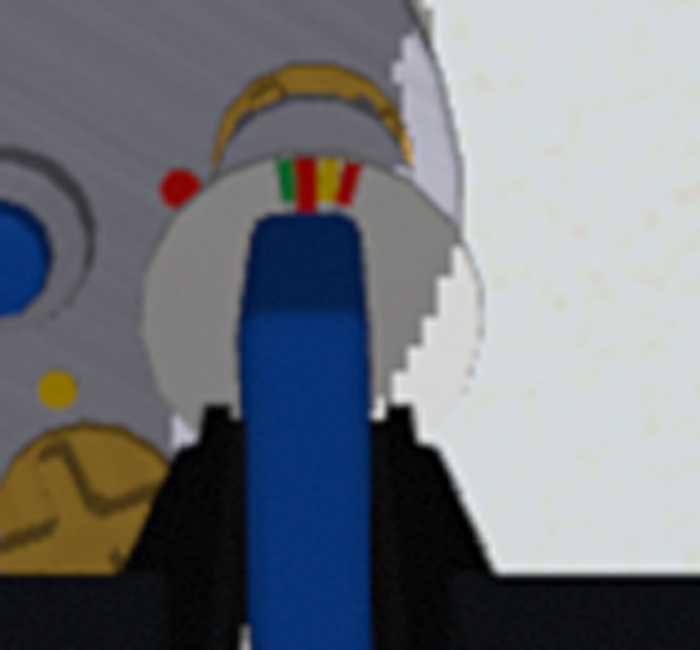

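About 0.26 rad turned so far. I add 0.09, unload, lift, and move to a at yaw 38° for the cross round.

{"method": "jog_arm", "body": {"motion": "0 0 0 -0.09;0 0 0 0;0 0 0 0;0 0 0 0.13;0 0 0 0.13;0 0 0 0.04;0 0 10 0;0 0 22 0;0 0 0 0"}}

```text
clock: 11.85
position: [0.6057, -0.1015, 0.2213]
orientation: [3.119, 0.363, 0.007]
force: [0.5, -1.3, -1.6]
grip_width: 0.0129
```

{"method": "jog_arm", "body": {"motion": "8 14 0 0.09;10 18 0 0.12;10 18 0 0.12;9 16 0 0.1;5 8 0 0;0 0 0 0;0 0 0 0;0 0 0 0"}}

```text
clock: 12.65
position: [0.6462, -0.028, 0.2184]
orientation: [2.972, 1.018, -0.0]
force: [-0.2, 0.4, -2.1]
grip_width: 0.0129
```

```bash
python3 - <<'E'
from h import *
st()
c=cap("wrist","w11.png"); st(); rect(c,"bcd","n11.png")
E
```

```text
t 12.65 p [646.2 -28.  218.4] yaw 37.8 F [-0.2  0.4 -2.1] M [-0.025 -0.042  0.047] q6 0.77
t 12.7 p [646.3 -27.9 218.5] yaw 37.8 F [-0.4 -0.3 -2.1] M [ 0.016 -0.026  0.018] q6 0.77
```

View pics/w11.png

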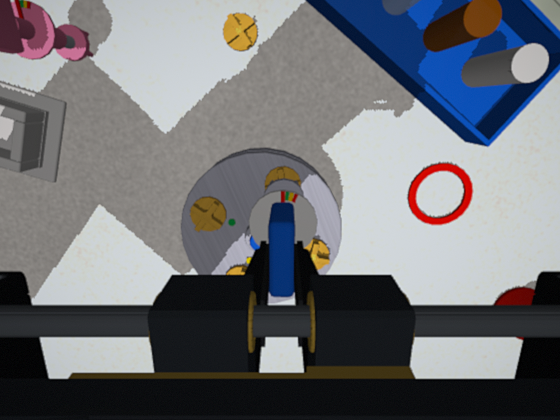

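View pics/n11.png

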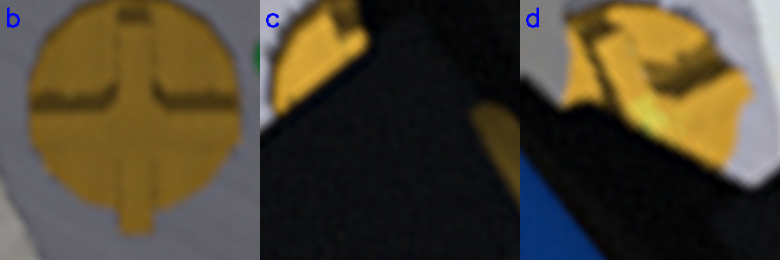

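d turned to about 25°, i.e. 0.36 rad. Both loose nuts are about half way. Now a.

{"method": "jog_arm", "body": {"motion": "0.4 0.5 -15 0;0 0 -10 0;0 0 -7 0;0 0 0 0;0 0 0 0;0 0 0 0"}}

```text
clock: 13.3
position: [0.6472, -0.0268, 0.187]
orientation: [2.971, 1.02, 0.001]
force: [0.1, -0.1, -1.2]
grip_width: 0.0132
```

```bash
python3 - <<'E'
from h import *
st()
E
```

```text
t 13.3 p [647.2 -26.8 187. ] yaw 37.9 F [ 0.1 -0.1 -1.2] M [ 0.019 -0.007  0.011] q6 0.77
```

{"method": "jog_arm", "body": {"motion": "0 0 0 -0.09;0 0 0 -0.09;0 0 0 -0.09;0 0 0 -0.09;0 0 0 -0.08;0 0 0 -0.08;0 0 0 -0.08;0 0 0 0;0 0 0 0"}}

```text
clock: 14.2
position: [0.6472, -0.0267, 0.1869]
orientation: [3.14, 0.101, 0.001]
force: [-0.8, 0.1, -0.1]
grip_width: 0.0126
```

```bash
python3 - <<'E'
from h import *
st()
c=cap("wrist","w12.png",(220,160,360,290),5); st()
E
```

```text
t 14.2 p [647.2 -26.7 186.9] yaw 3.7 F [-0.8  0.1 -0.1] M [0.067 0.036 0.22 ] q6 1.36
t 14.25 p [647.2 -26.7 186.9] yaw 3.7 F [-0.1  0.1  0.2] M [ 0.041 -0.011  0.134] q6 1.36
```

View pics/w12.png

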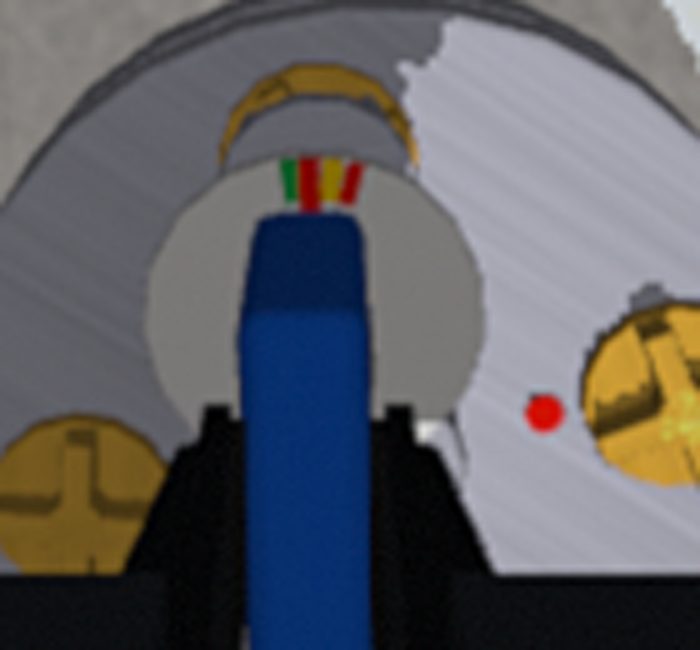

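Still at drag level. Small steps to the stop.

{"method": "jog_arm", "body": {"motion": "0 0 0 -0.05;0 0 0 -0.05;0 0 0 0;0 0 0 0"}}

```text
clock: 14.65
position: [0.6472, -0.0267, 0.1868]
orientation: [3.141, -0.056, 0.001]
force: [0.1, 0.4, 0.6]
grip_width: 0.0126
```

```bash
python3 - <<'E'
from h import *
st()
c=cap("wrist","w13.png",(265,180,305,210),10); st()
E
```

```text
t 14.65 p [647.2 -26.7 186.8] yaw -2.1 F [0.1 0.4 0.6] M [0.057 0.072 0.145] q6 1.46
t 14.7 p [647.1 -26.7 186.7] yaw -2.1 F [-0.4  0.5  0.9] M [0.066 0.015 0.245] q6 1.46
```

View pics/w13.png

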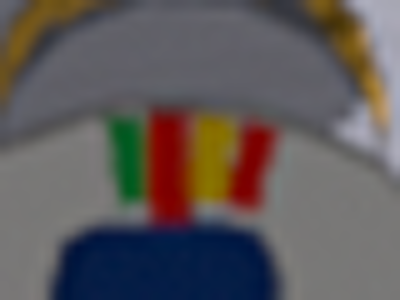

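{"method": "jog_arm", "body": {"motion": "0 0 0 -0.05;0 0 0 -0.05;0 0 0 0;0 0 0 0"}}

```text
clock: 15.1
position: [0.647, -0.0267, 0.1866]
orientation: [3.134, -0.213, 0.0]
force: [0.6, 0.1, 0.7]
grip_width: 0.0129
```

```bash
python3 - <<'E'
from h import *
st()
c=cap("wrist","w14.png",(265,180,305,210),10); st()
E
```

```text
t 15.1 p [647.  -26.7 186.6] yaw -7.8 F [0.6 0.1 0.7] M [0.04  0.001 0.243] q6 1.56
t 15.15 p [647.  -26.7 186.5] yaw -7.8 F [ 0.1 -0.1  0.8] M [0.056 0.002 0.245] q6 1.56
```

View pics/w14.png

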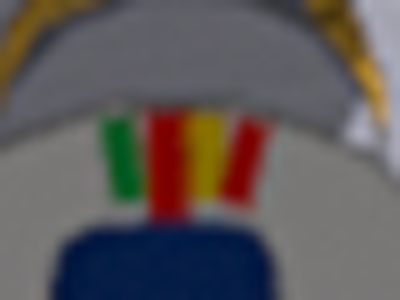

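{"method": "jog_arm", "body": {"motion": "0 0 0 -0.04;0 0 0 -0.03;0 0 0 0;0 0 0 0"}}

```text
clock: 15.55
position: [0.647, -0.0267, 0.1865]
orientation: [3.125, -0.325, 0.0]
force: [-0.2, -0.3, 1.1]
grip_width: 0.0131
```

```bash
python3 - <<'E'
from h import *
st()
c=cap("wrist","w15.png",(265,180,305,210),10); st()
E
```

```text
t 15.55 p [647.  -26.7 186.5] yaw -11.9 F [-0.2 -0.3  1.1] M [ 0.1   -0.057  0.328] q6 1.63
t 15.6 p [647.  -26.7 186.5] yaw -11.9 F [ 0.2 -0.8  0.5] M [ 0.021 -0.005  0.27 ] q6 1.63
```

View pics/w15.png

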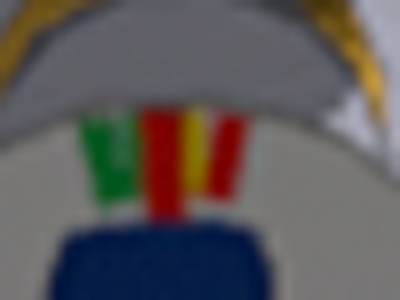

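The pointer rises 1:1 with rotation (0.3 N m), so a is against its stop. Unload, lift, go to c (wings 21°, key yaw about 13°).

{"method": "jog_arm", "body": {"motion": "0 0 0 0.13;0 0 0 0.13;0 0 0 0.13;0 0 0 0.05;0 0 10 0;0 0 22 0;0 0 0 0"}}

```text
clock: 16.3
position: [0.6481, -0.0268, 0.2214]
orientation: [3.12, 0.361, 0.007]
force: [-0.0, -0.8, -1.4]
grip_width: 0.0129
```

{"method": "jog_arm", "body": {"motion": "-13 -4 0 0;-20 -6 0 0;-25 -6 0 0;-25 -6 0 0;-20 -6 0 0;-13.2 -3.5 0 0;0 0 0 0;0 0 0 0;0 0 0 0"}}

```text
clock: 17.2
position: [0.5316, -0.0581, 0.2183]
orientation: [3.12, 0.363, 0.0]
force: [-0.4, -0.4, -2.1]
grip_width: 0.0126
```

```bash
python3 - <<'E'
from h import *
st()
c=cap("wrist","w16.png"); st(); rect(c,"abd","n16.png")
E
```

```text
t 17.2 p [531.6 -58.1 218.3] yaw 13.3 F [-0.4 -0.4 -2.1] M [ 0.027 -0.007  0.005] q6 1.11
t 17.25 p [531.5 -58.  218.2] yaw 13.3 F [-0.   0.7 -2.2] M [0.059 0.01  0.001] q6 1.11
```

View pics/n16.png

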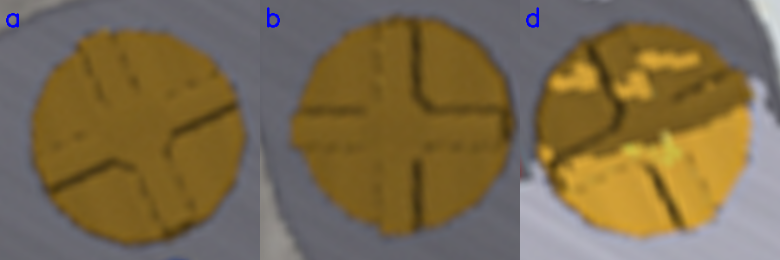

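View pics/w16.png

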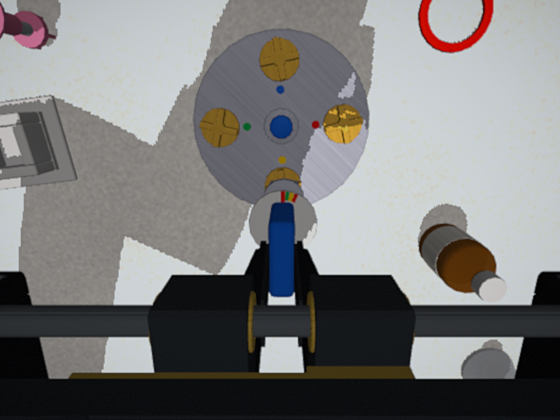

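a turned 23° (0.41 rad), consistent with its stop. Now c.

{"method": "jog_arm", "body": {"motion": "-0.5 0 -15 0;0 0 -10 0;0 0 -7 0;0 0 0 0;0 0 0 0;0 0 0 0"}}

```text
clock: 17.85
position: [0.5306, -0.0582, 0.1869]
orientation: [3.12, 0.363, 0.001]
force: [-0.9, -0.3, -1.1]
grip_width: 0.0127
```

```bash
python3 - <<'E'
from h import *
st()
E
```

```text
t 17.85 p [530.6 -58.2 186.9] yaw 13.3 F [-0.9 -0.3 -1.1] M [0.014 0.026 0.023] q6 1.11
```

{"method": "jog_arm", "body": {"motion": "0 0 0 -0.09;0 0 0 -0.09;0 0 0 -0.09;0 0 0 -0.09;0 0 0 -0.09;0 0 0 -0.09;0 0 0 -0.08;0 0 0 0;0 0 0 0"}}

```text
clock: 18.75
position: [0.5305, -0.0582, 0.1869]
orientation: [3.083, -0.602, 0.001]
force: [0.7, -0.1, -0.8]
grip_width: 0.0126
```

```bash
python3 - <<'E'
from h import *
st()
c=cap("wrist","w17.png",(220,160,360,290),5); st()
E
```

```text
t 18.75 p [530.5 -58.2 186.9] yaw -22.1 F [ 0.7 -0.1 -0.8] M [ 0.128 -0.1    0.224] q6 1.72
t 18.8 p [530.5 -58.2 186.8] yaw -22.1 F [-0.2  1.3 -0.7] M [ 0.172 -0.064  0.205] q6 1.72
```

View pics/w17.png

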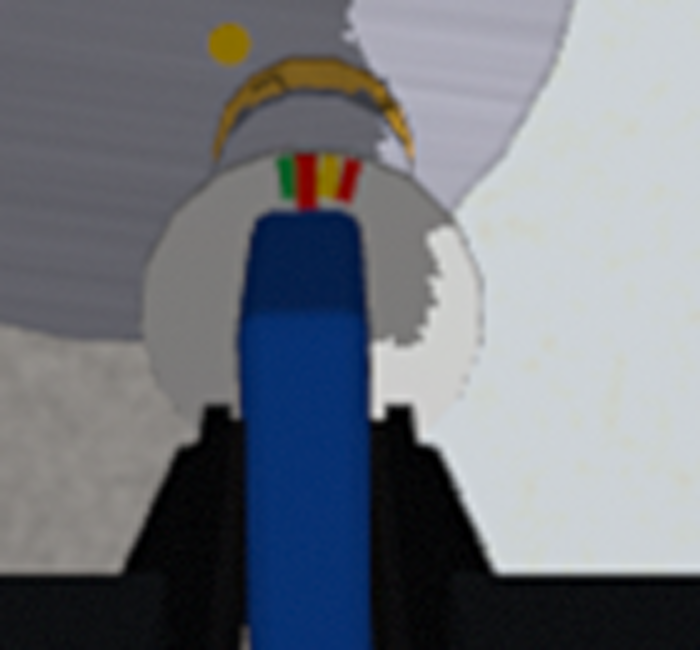

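Twist is still at drag level (~0.13). Continuing.

{"method": "jog_arm", "body": {"motion": "0 0 0 -0.05;0 0 0 -0.05;0 0 0 0;0 0 0 0"}}

```text
clock: 19.2
position: [0.5305, -0.0582, 0.1867]
orientation: [3.049, -0.756, 0.001]
force: [0.5, 0.4, -0.1]
grip_width: 0.0126
```

```bash
python3 - <<'E'
from h import *
st()
c=cap("wrist","w18.png",(265,180,305,210),10); st()
E
```

```text
t 19.2 p [530.5 -58.2 186.7] yaw -27.8 F [ 0.5  0.4 -0.1] M [ 0.09  -0.088  0.179] q6 1.82
t 19.25 p [530.4 -58.2 186.7] yaw -27.9 F [0.6 0.5 0.1] M [ 0.164 -0.093  0.217] q6 1.82
```

View pics/w18.png

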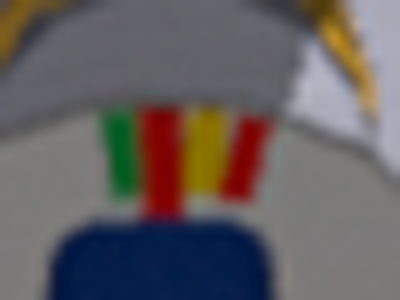

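{"method": "jog_arm", "body": {"motion": "0 0 0 -0.05;0 0 0 -0.05;0 0 0 0;0 0 0 0"}}

```text
clock: 19.65
position: [0.5304, -0.0582, 0.1865]
orientation: [3.008, -0.907, 0.0]
force: [0.5, -0.3, 1.1]
grip_width: 0.0132
```

```bash
python3 - <<'E'
from h import *
st()
c=cap("wrist","w19.png",(265,180,305,210),10); st()
E
```

```text
t 19.65 p [530.4 -58.2 186.5] yaw -33.6 F [ 0.5 -0.3  1.1] M [ 0.195 -0.107  0.305] q6 1.92
t 19.7 p [530.4 -58.2 186.5] yaw -33.6 F [0.7 0.6 0.7] M [ 0.137 -0.08   0.284] q6 1.92
```

View pics/w19.png

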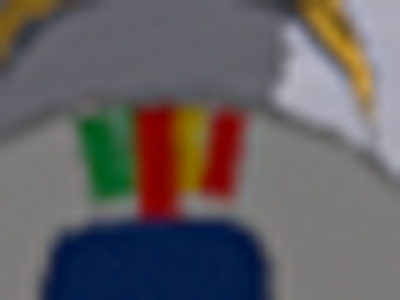

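c is at its stop (pointer up 0.08 again, ~0.3 N m). Unload, lift, to b (wings about -0.5°, key yaw about -8°).

{"method": "jog_arm", "body": {"motion": "0 0 0 0.13;0 0 0 0.13;0 0 0 0.13;0 0 0 0.05;0 0 10 0;0 0 22 0;0 0 0 0"}}

```text
clock: 20.4
position: [0.5314, -0.0585, 0.221]
orientation: [3.132, -0.234, 0.006]
force: [0.2, -0.4, -2.3]
grip_width: 0.013
```

{"method": "jog_arm", "body": {"motion": "8 13 0 0;11 20 0 0;11 20 0 0;8 13 0 0;5 7 0 0;0 0 0 0;0 0 0 0;0 0 0 0"}}

```text
clock: 21.2
position: [0.573, 0.0142, 0.2184]
orientation: [3.133, -0.234, -0.0]
force: [-0.2, 0.1, -1.2]
grip_width: 0.0133
```

```bash
python3 - <<'E'
from h import *
st()
c=cap("wrist","w20.png"); st(); rect(c,"acd","n20.png")
E
```

```text
t 21.2 p [573.   14.2 218.4] yaw -8.5 F [-0.2  0.1 -1.2] M [0.014 0.044 0.001] q6 1.63
t 21.25 p [573.   14.2 218.5] yaw -8.5 F [ 0.9  0.4 -2.6] M [0.034 0.004 0.008] q6 1.63
```

View pics/n20.png

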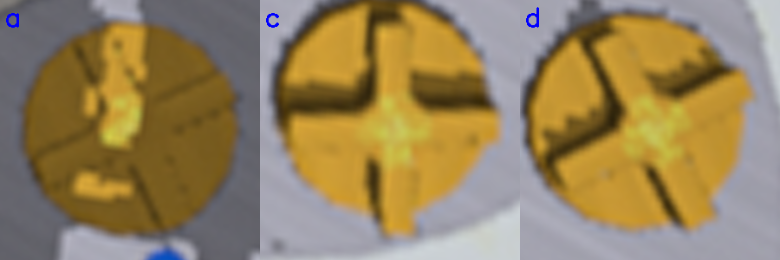

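c now stands near 0°, having turned about 0.38 rad. Now b.

{"method": "jog_arm", "body": {"motion": "0.7 0.5 -15 0;0 0 -10 0;0 0 -7 0;0 0 0 0;0 0 0 0;0 0 0 0"}}

```text
clock: 21.85
position: [0.5742, 0.0152, 0.1869]
orientation: [3.133, -0.233, 0.001]
force: [0.0, 0.8, -1.8]
grip_width: 0.0129
```

```bash
python3 - <<'E'
from h import *
st()
E
```

```text
t 21.85 p [574.2  15.2 186.9] yaw -8.5 F [ 0.   0.8 -1.8] M [0.143 0.026 0.036] q6 1.63
```

{"method": "jog_arm", "body": {"motion": "0 0 0 -0.09;0 0 0 -0.09;0 0 0 -0.09;0 0 0 -0.09;0 0 0 -0.09;0 0 0 -0.09;0 0 0 -0.06;0 0 0 0;0 0 0 0"}}

```text
clock: 22.75
position: [0.5742, 0.0153, 0.1869]
orientation: [-2.925, 1.145, -0.001]
force: [0.2, -0.7, -0.4]
grip_width: 0.0129
```

```bash
python3 - <<'E'
from h import *
st()
c=cap("wrist","w21.png",(265,180,305,210),10); st()
E
```

```text
t 22.75 p [574.2  15.3 186.9] yaw -42.7 F [ 0.2 -0.7 -0.4] M [ 0.139 -0.021  0.211] q6 2.23
t 22.8 p [574.2  15.3 186.8] yaw -42.8 F [-1.   0.5  0.7] M [ 0.137 -0.021  0.251] q6 2.23
```

View pics/w21.png

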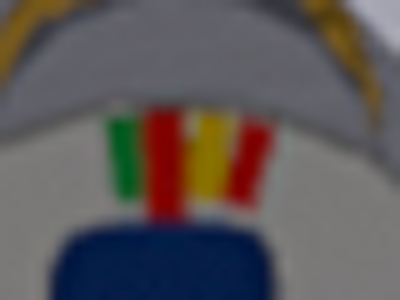

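Drag level still (pointer to red about 83 px). Next step.

{"method": "jog_arm", "body": {"motion": "0 0 0 -0.05;0 0 0 -0.05;0 0 0 0;0 0 0 0"}}

```text
clock: 23.2
position: [0.5742, 0.0153, 0.1867]
orientation: [-2.865, 1.29, -0.001]
force: [1.0, -0.3, 1.3]
grip_width: 0.0129
```

```bash
python3 - <<'E'
from h import *
st()
c=cap("wrist","w22.png",(265,180,305,210),10); st()
E
```

```text
t 23.2 p [574.2  15.3 186.7] yaw -48.5 F [ 1.  -0.3  1.3] M [ 0.101 -0.123  0.213] q6 2.33
t 23.25 p [574.1  15.3 186.7] yaw -48.5 F [ 0.3 -0.   0.5] M [ 0.104 -0.06   0.175] q6 2.33
```

View pics/w22.png

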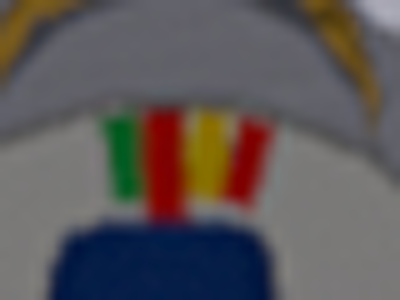

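{"method": "jog_arm", "body": {"motion": "0 0 0 -0.05;0 0 0 -0.05;0 0 0 0;0 0 0 0"}}

```text
clock: 23.65
position: [0.5741, 0.0153, 0.1866]
orientation: [-2.797, 1.431, -0.0]
force: [1.1, 0.0, 1.5]
grip_width: 0.013
```

```bash
python3 - <<'E'
from h import *
st()
c=cap("wrist","w23.png",(265,180,305,210),10); st()
E
```

```text
t 23.65 p [574.1  15.3 186.6] yaw -54.2 F [1.1 0.  1.5] M [ 0.118 -0.102  0.263] q6 2.43
t 23.7 p [574.   15.3 186.5] yaw -54.2 F [1.1 0.4 0.8] M [ 0.14  -0.103  0.282] q6 2.43
```

View pics/w23.png

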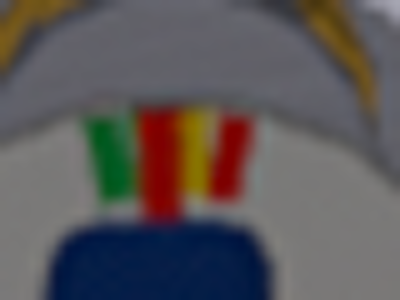

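{"method": "jog_arm", "body": {"motion": "0 0 0 -0.04;0 0 0 0;0 0 0 0"}}

```text
clock: 24.0
position: [0.574, 0.0153, 0.1865]
orientation: [2.767, -1.487, 0.0]
force: [0.2, -0.1, 1.2]
grip_width: 0.013
```

```bash
python3 - <<'E'
from h import *
st()
c=cap("wrist","w24.png",(265,180,305,210),10); st()
E
```

```text
t 24.0 p [574.   15.3 186.5] yaw -56.5 F [ 0.2 -0.1  1.2] M [ 0.129 -0.134  0.256] q6 2.47
t 24.05 p [574.   15.3 186.5] yaw -56.5 F [ 1.1 -0.3  0.8] M [ 0.146 -0.124  0.339] q6 2.47
```

View pics/w24.png

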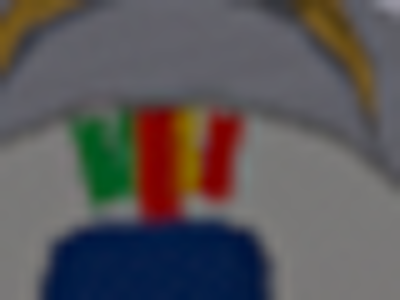

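b is at its stop (63 px, ~0.3 N m). Now to d, yaw +17°.

{"method": "jog_arm", "body": {"motion": "0 0 0 0.13;0 0 0 0.13;0 0 0 0.13;0 0 0 0.05;0 0 10 0;0 0 22 0;0 0 0 0"}}

```text
clock: 24.75
position: [0.5751, 0.0152, 0.2211]
orientation: [-3.023, 0.852, -0.006]
force: [0.7, -0.6, -2.5]
grip_width: 0.013
```

{"method": "jog_arm", "body": {"motion": "3 -12 0 0.11;4 -15 0 0.11;4 -15 0 0.11;4 -15 0 0.11;4 -15 0 0.11;4 -15 0 0.11;4 -15 0 0.11;3.5 -14 0 0.07;0 0 0 0;0 0 0 0;0 0 0 0"}}

```text
clock: 25.85
position: [0.6042, -0.1, 0.2182]
orientation: [-3.108, -0.454, 0.001]
force: [0.4, 0.2, -2.6]
grip_width: 0.013
```

```bash
python3 - <<'E'
from h import *
st()
c=cap("wrist","w25.png"); st(); rect(c,"abc","n25.png")
E
```

```text
t 25.85 p [ 604.2 -100.   218.2] yaw 16.6 F [ 0.4  0.2 -2.6] M [-0.026 -0.014 -0.001] q6 1.01
t 25.9 p [ 604.3 -100.   218.4] yaw 16.7 F [ 0.4  0.5 -2.2] M [0.041 0.011 0.048] q6 1.01
```

View pics/n25.png

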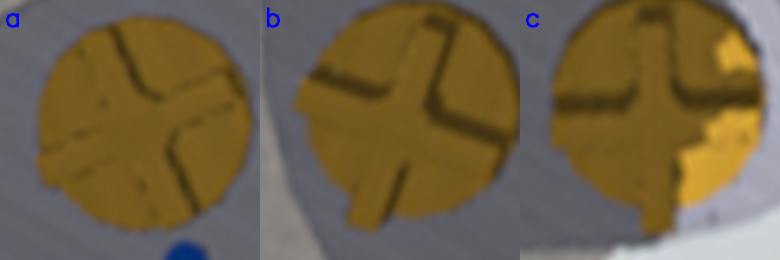

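b stands near -20°, total about 0.7 rad. Finally d.

{"method": "jog_arm", "body": {"motion": "0.3 -0.8 -15 0;0 0 -10 0;0 0 -7 0;0 0 0 0;0 0 0 0;0 0 0 0"}}

```text
clock: 26.5
position: [0.605, -0.1015, 0.1869]
orientation: [3.108, 0.457, 0.001]
force: [-0.4, 0.6, -1.9]
grip_width: 0.0125
```

```bash
python3 - <<'E'
from h import *
st()
E
```

```text
t 26.5 p [ 605.  -101.5  186.9] yaw 16.7 F [-0.4  0.6 -1.9] M [ 0.006 -0.008  0.008] q6 1.01
```

{"method": "jog_arm", "body": {"motion": "0 0 0 -0.09;0 0 0 -0.09;0 0 0 -0.09;0 0 0 -0.09;0 0 0 -0.09;0 0 0 -0.09;0 0 0 -0.06;0 0 0 0;0 0 0 0"}}

```text
clock: 27.4
position: [0.605, -0.1015, 0.1869]
orientation: [3.105, -0.479, 0.001]
force: [0.1, 1.2, -0.7]
grip_width: 0.0127
```

```bash
python3 - <<'E'
from h import *
st()
c=cap("wrist","w26.png",(265,180,305,210),10); st()
E
```

```text
t 27.4 p [ 605.  -101.5  186.9] yaw -17.5 F [ 0.1  1.2 -0.7] M [ 0.146 -0.012  0.164] q6 1.6
t 27.45 p [ 605.  -101.5  186.8] yaw -17.6 F [-0.1  1.1 -0.1] M [0.131 0.008 0.21 ] q6 1.6
```

View pics/w26.png

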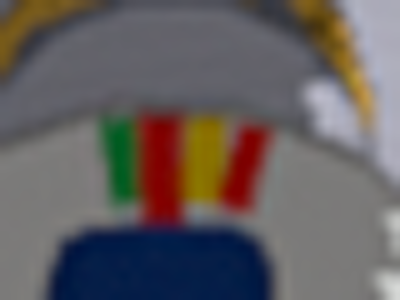

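{"method": "jog_arm", "body": {"motion": "0 0 0 -0.05;0 0 0 -0.05;0 0 0 0;0 0 0 0"}}

```text
clock: 27.85
position: [0.605, -0.1015, 0.1867]
orientation: [3.077, -0.633, 0.001]
force: [0.3, -0.1, 0.6]
grip_width: 0.0124
```

```bash
python3 - <<'E'
from h import *
st()
c=cap("wrist","w27.png",(265,180,305,210),10); st()
E
```

```text
t 27.85 p [ 605.  -101.5  186.7] yaw -23.3 F [ 0.3 -0.1  0.6] M [ 0.176 -0.007  0.184] q6 1.7
t 27.9 p [ 604.9 -101.6  186.7] yaw -23.3 F [0.6 0.3 0.1] M [0.138 0.025 0.241] q6 1.7
```

View pics/w27.png

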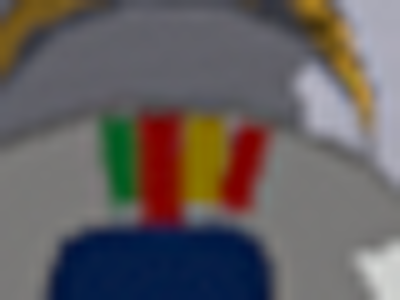

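Still drag only. Continuing.

{"method": "jog_arm", "body": {"motion": "0 0 0 -0.05;0 0 0 -0.05;0 0 0 0;0 0 0 0"}}

```text
clock: 28.3
position: [0.6048, -0.1015, 0.1865]
orientation: [3.041, -0.786, 0.0]
force: [0.8, 1.1, 0.2]
grip_width: 0.013
```

```bash
python3 - <<'E'
from h import *
st()
c=cap("wrist","w28.png",(265,180,305,210),10); st()
E
```

```text
t 28.3 p [ 604.8 -101.5  186.5] yaw -29.0 F [0.8 1.1 0.2] M [0.199 0.    0.323] q6 1.8
t 28.35 p [ 604.8 -101.5  186.5] yaw -29.0 F [-0.7  1.   0.2] M [ 0.226 -0.067  0.24 ] q6 1.8
```

View pics/w28.png

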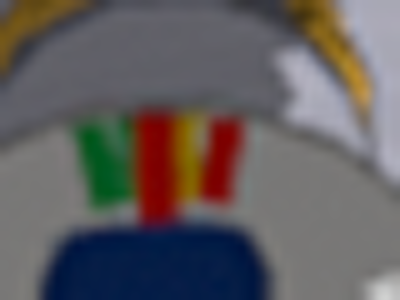

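d is at its stop (66 px, about 0.3 N m). Unload, lift, and return to the holder.

{"method": "jog_arm", "body": {"motion": "0 0 0 0.13;0 0 0 0.13;0 0 0 0.13;0 0 0 0.05;0 0 10 0;0 0 24 0;0 0 0 0"}}

```text
clock: 29.05
position: [0.606, -0.1018, 0.2235]
orientation: [3.138, -0.109, 0.007]
force: [0.3, -0.6, -1.4]
grip_width: 0.0125
```

{"method": "jog_arm", "body": {"motion": "-8 20 0 0.05;-11 35 0 0.06;-11 35 0 0.06;-11 35 0 0.06;-12 37 0 0.06;-12 38 0 0.06;-12 38 0 0.06;-12 38 0 0;-11 35 0 0;-7 25 0 0;-4.5 14.8 0 0;0 0 0 0"}}

```text
clock: 30.25
position: [0.4921, 0.2508, 0.2199]
orientation: [3.095, 0.539, -0.001]
force: [-0.5, -1.1, -1.6]
grip_width: 0.0129
```

{"method": "jog_arm", "body": {"motion": "0 0 0 0;0 0 0 0"}}

```text
clock: 30.45
position: [0.4935, 0.2484, 0.2202]
orientation: [3.096, 0.533, -0.0]
force: [0.1, -0.5, -1.6]
grip_width: 0.0128
```

```bash
python3 - <<'E'
from h import *
st()
c=cap("wrist","w29.png"); st(); c=cap("top","t29.png",(140,140,350,270),3.8); rect(c,"abcd","n29.png"); cap("side","s29.png",(210,180,370,300),5)
E
```

```text
t 30.45 p [493.5 248.4 220.2] yaw 19.5 F [ 0.1 -0.5 -1.6] M [ 0.046  0.022 -0.006] q6 1.58
t 30.5 p [493.5 248.4 220.3] yaw 19.5 F [ 0.  -1.3 -2.2] M [ 0.024 -0.002 -0.023] q6 1.58
```

View pics/w29.png

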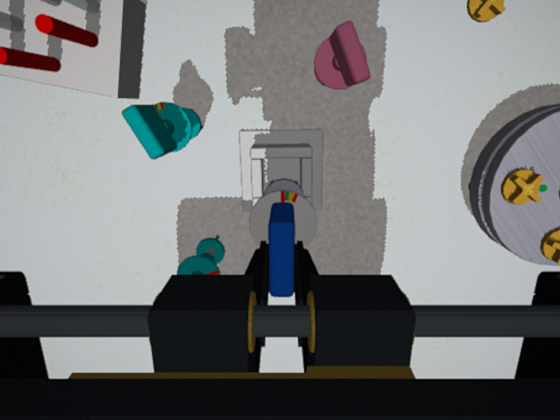

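View pics/t29.png

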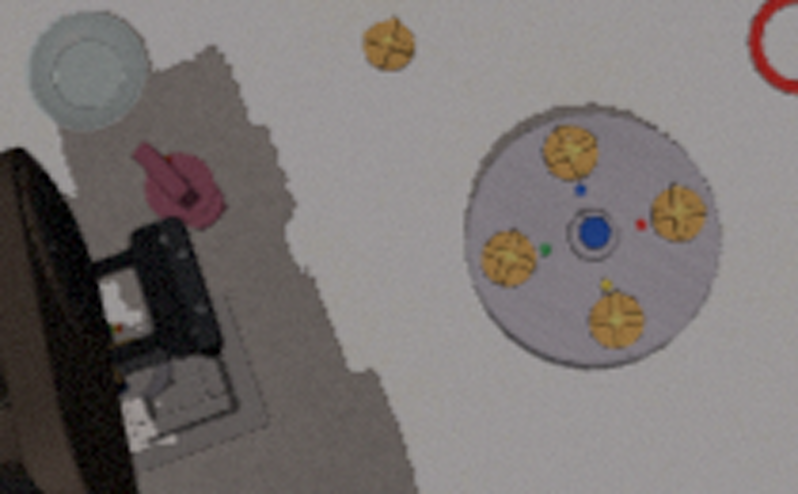

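View pics/s29.png

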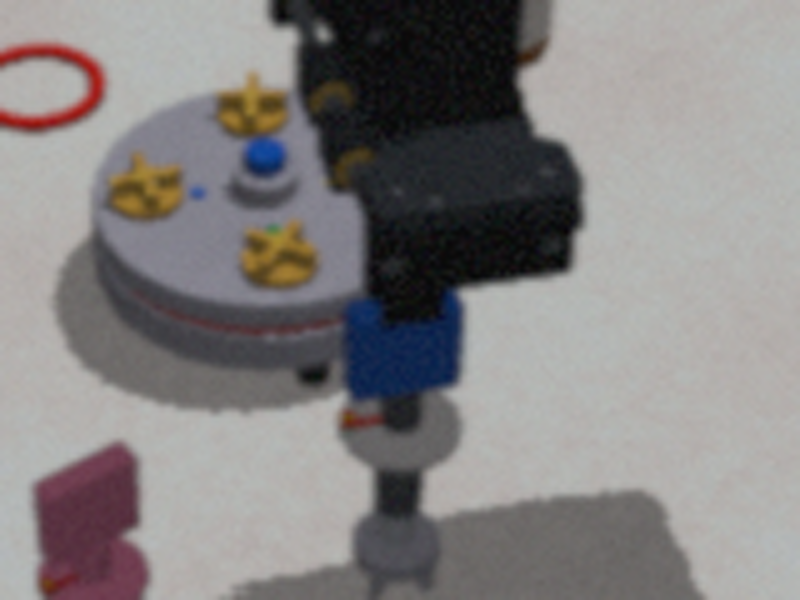

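Nuts seen from above: a, b, c, d at about 23°, -20°, 0°, 4°, consistent with all being at the stop. The key is over the cup and aligned, so I lower it in two stages.

{"method": "jog_arm", "body": {"motion": "-0.2 0.5 -15 0;0 0 -25 0;0 0 -20 0;0 0 -10 0;0 0 -8 0;0 0 0 0"}}

```text
clock: 31.2
position: [0.493, 0.2495, 0.142]
orientation: [3.096, 0.534, -0.001]
force: [-0.1, 0.8, -1.3]
grip_width: 0.0132
```

```bash
python3 - <<'E'
from h import *
st()
c=cap("wrist","w30.png",(200,120,360,240),5); st()
E
```

```text
t 31.2 p [493.  249.5 142. ] yaw 19.6 F [-0.1  0.8 -1.3] M [0.004 0.007 0.037] q6 1.58
t 31.25 p [493.3 249.7 142.7] yaw 19.6 F [-0.7  1.  -1.7] M [ 0.044 -0.015 -0.024] q6 1.58
```

View pics/w30.png

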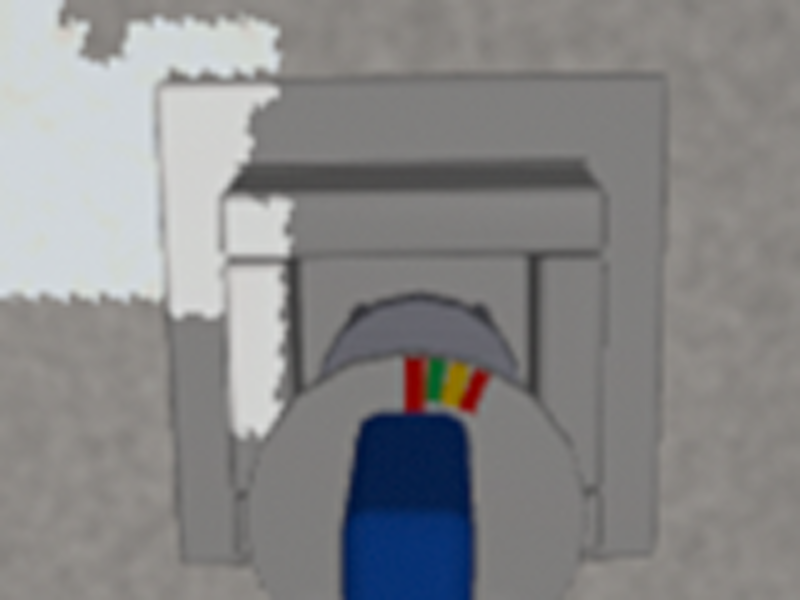

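The tips are inside the cup with no side contact, and the pointer is at zero. Final 23 mm down, then release.

{"method": "jog_arm", "body": {"motion": "0 0 -12 0;0 0 -8 0;0 0 -2.5 0;0 0 0 0;0 0 0 0"}}

```text
clock: 31.75
position: [0.4932, 0.2499, 0.1201]
orientation: [3.096, 0.534, 0.0]
force: [0.2, 0.9, -1.9]
grip_width: 0.0126
```

```bash
python3 - <<'E'
from h import *
st()
E
```

```text
t 31.75 p [493.2 249.9 120.1] yaw 19.6 F [ 0.2  0.9 -1.9] M [ 0.013 -0.034  0.001] q6 1.58
```

{"method": "jog_arm", "body": {"motion": "0 0 -0.8 0;0 0 0 0"}}

```text
clock: 31.95
position: [0.4933, 0.2499, 0.1195]
orientation: [-3.096, -0.534, -0.001]
force: [0.6, 0.8, -0.5]
grip_width: 0.0126
```

{"method": "jog_arm", "body": {"motion": "0 0 0 0;0 0 0 0;0 0 0 0;0 0 0 0;0 0 0 0", "fingers": 0.5}}

```text
clock: 32.45
position: [0.4931, 0.2498, 0.1192]
orientation: [3.096, 0.534, 0.0]
force: [0.5, 0.1, 0.5]
grip_width: 0.0452
```

{"method": "jog_arm", "body": {"motion": "0 0 10 0;0 0 30 0;0 0 40 0;0 0 40 0;0 -40 20 0;0 -45 0 0;0 -45 0 0;0 0 0 0;0 0 0 0"}}

```text
clock: 33.35
position: [0.4932, 0.1191, 0.26]
orientation: [-3.096, -0.531, -0.001]
force: [-0.1, -0.5, 0.7]
grip_width: 0.0476
```

```bash
python3 - <<'E'
from h import *
st()
c=cap("side","s31.png",(200,170,380,320),4.4); cap("wrist","w31.png"); c=cap("top","t31.png",(140,140,350,270),3.8); st()
E
```

```text
t 33.35 p [493.2 119.1 260. ] yaw 19.5 F [-0.1 -0.5  0.7] M [ 0.044  0.017 -0.021] q6 1.34
t 33.5 p [493.  120.7 259.3] yaw 19.6 F [-0.8  0.1  0.4] M [-0.006  0.006 -0.038] q6 1.34
```

View pics/s31.png

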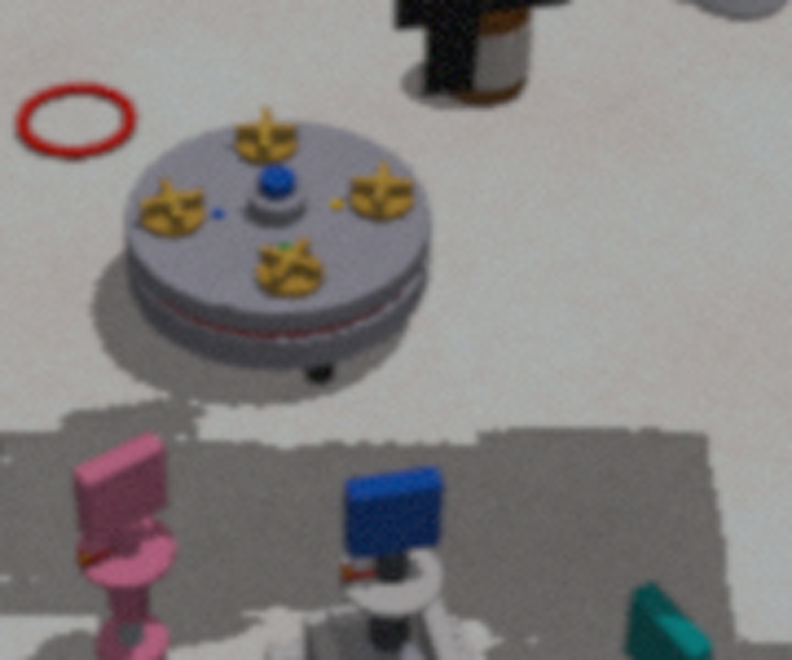

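View pics/t31.png

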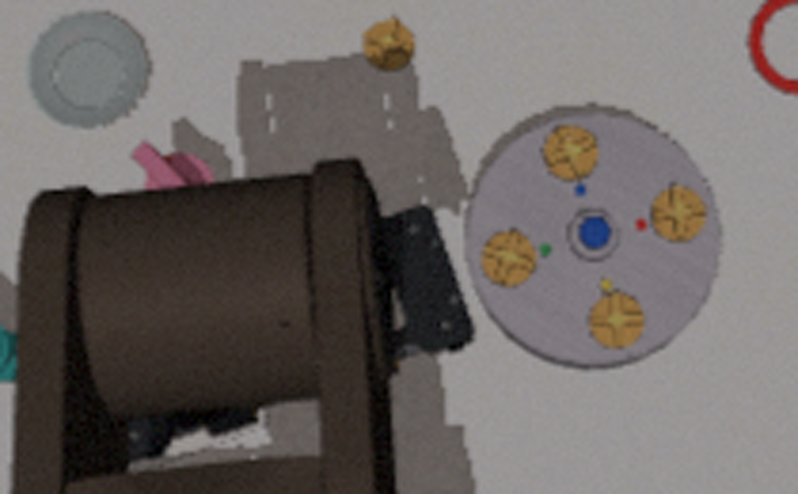

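View pics/w31.png

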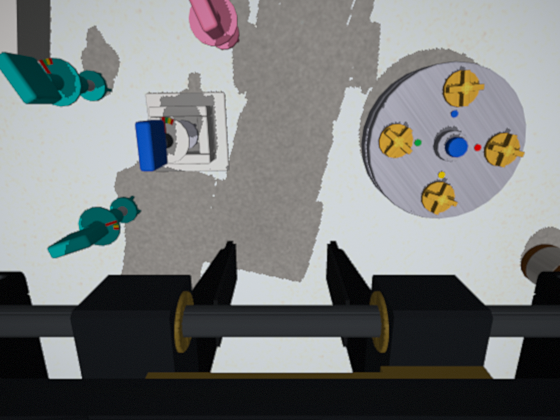

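The key stands upright in the holder, (392,560) in the side crop and (165,148) in the wrist view, and the gripper is well clear. One last check of the wing angles before handing in.

```bash
python3 - <<'E'
from h import *
rect(cap("wrist"),"bd","n32.png")
E
```

```text
(no output)
```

View pics/n32.png

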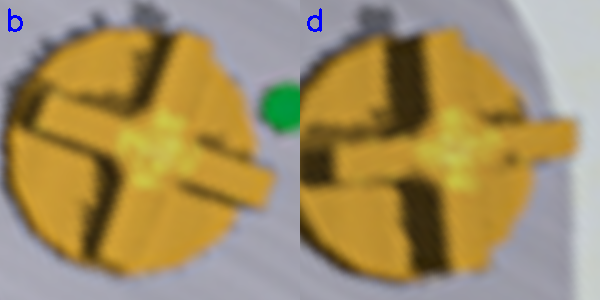

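```bash
python3 - <<'E'
from h import *
env.finish_job()
E
```

```text
the job is handed in; nothing more can be done
```

I clamped the filter housing and handed the job in at about 33.5 s of the 72 s allowed. No verdict came back, so everything below is from my own last checks.

**Sequence:** I took the blue torque key from its holder and brought b and d on by about 0.35 rad each. I then tightened all four against their stops in the order a, c, b, d, and stood the key back in its holder.

**Torque:** Each nut turned at about 0.2 N m of drag. At each stop the pointer rose with further turning to about 0.24 rad (roughly 0.3–0.35 N m), below the 0.4 rad red mark.

**Nut travel, from wing angles in the pictures:**

| Nut | Turned in total | 
|---|---|
| a | about 0.41 rad |
| b | about 0.70 rad |
| c | about 0.38 rad |
| d | about 0.70 rad |

These fit the stated starting positions plus a stop at 0.8 rad. The joint values themselves can't be read, and the angles are good only to a degree or two.

**Key and surroundings:** In the last pictures the key stands upright in the holder with the fingers clear of it. The bystanders in view look unmoved; I did not look again for the red flask after the last nut. While lowering onto the nuts I felt no contact load, so the spring was not noticeably compressed.

No check failed or disagreed.

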